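# Load and lock the gear arbor

## Robot

A 6-joint arm with a two-finger parallel gripper is mounted at the origin on a cart in front of the work surface, level with it; the furniture and walls round the work are solid. World frame = base frame: x ahead of the robot, y to its left, z up, the work surface at z = 0. Lengths are in mm, angles in rad, forces in N, time in s.
With the tool pointing down it reaches from about 350 to 875 mm from the base axis. Payload 4.2 kg.
Tool frame: the origin (TCP) lies midway between the tips of the shut fingers; the grasp point (between the pads) lies 19 mm behind it; z points along the fingers, y is the direction in which the jaws open and shut (so a half turn about z gives the same grasp; the last joint's range is limited). The gripper opens to 85 mm and grips with 20 to 120 N. Pads are 22 mm wide; open, the fingers measure 114 mm over their backs; the gripper's body (76 mm by 85 mm) begins 54 mm behind the grasp point. The pads swing forward as they close: fully open they stand 13 mm farther back than shut.
Start: joints at [-0.875, 0.385, 0.008, 0, -1.194, -0.259], TCP at [264.413, -566.29, 231.312] pointing down, gripper open.
Joint ranges: [-3.14, 3.14], [-1.21, 2.06], [-1.07, 1.41], [-3.16, 2.05], [-2.99, -0.16], [-3.1, 3.1]. Speed limits (rad/s): [2.79, 2.79, 3.14, 3.14, 3.14, 3.14].

## Interface

Orientations are given as a unit quaternion [x, y, z, w].
In Python, from bench import arm gives the robot as it stands. The module is installed in compiled form; this text tells all that it offers.
- The arm moves only by the tool drive_tool, never from a script. Its argument "moves" is a list that holds one entry, the list of rows, each a list of 7 numbers: the opening, from 0 (shut) to 1 (fully open), then the shift along the tool's x, y, z in m, then the turn, a rotation vector about the tool's x, y, z in rad. In form: [[[hand, dx, dy, dz, wx, wy, wz], ...]]. A call has 1 to 20 rows; each row shifts and turns the pose as measured when the row begins, along the tool's axes as they then stand; what a row does not reach is not made up. A row lasts 1/10 s, in which the tool goes at most 50 mm and 8.59 degrees, less where a joint would pass 70% of its speed; a pose out of reach is approached as far as the arm can. A call with a gripper value outside its range is refused whole. The fingers move at their own pace and stop on an object; the grip force is fixed at half the most. Time passes only in rows, so rows that do not move let the fingers close. It gives the time, the measured TCP pose, the force and the opening at its end, in the units of the state.
- arm.read_state(): the state, without advancing time (a new reading comes with each control period).
- arm.get_image(name): name is "scene" or "side" or "wrist"; returns (picture, depth): 480x640x3 uint8, red, green, blue; 480x640 float32, mm along the optical axis (not along the pixel's ray), 0 where there is no reading.
- arm.camera_params(name): a dict with "fov_y" (degrees; the focal length in pixels is half the picture's height over the tangent of half this angle, whatever the lens; pixels are square), "cx", "cy" (the principal point, pixels), "world_from_camera" (4x4, takes a point from camera to world coordinates); the wrist camera has in their place "T_tool_cam" (4x4, takes a point from camera to tool coordinates, whose origin is the TCP and whose axes are the flange's). Camera axes: x right, y down, z forward; pixel columns grow to the right and rows downward; lengths in mm; the calibration is good to about 2 mm. A picture is of the moment at which its call begins: read the wrist's pose just before it. camera_params takes no time and is no camera call.
- arm.job_done(): hands the job in, once; it reports no verdict.
The state is a dict: "clock": time; "joints": joint angles; "joint_vel": joint speeds; "joint_efforts": joint torques, N m; "position": TCP position; "ee_rot": TCP orientation; "contact_force": force on the tool from outside, world axes, zero at the start; "wrist_torque": the same for the moment, N m; "gripper_width": finger opening in mm.
Only numpy, scipy, OpenCV 4.12 (cv2) and the standard library are available. Lean on these libraries where they do the work, as an engineer would, in place of code of your own. Each camera call takes 0.05 s, during which the arm holds its last target.

## Task

Load the gear arbor: slide the large cog onto it, collar up, with its wide groove on the arbor's wide master spline, until it is fully home on the seat, then the small cog in the same way on top of it. Finally take the flat blade out of its black rest and slide it edgewise, fully down, into the slot of the holder beside the arbor, so that it stands in a tooth gap of the large cog. Leave everything else on the worktop where it is.

Things in the scene. Friction and masses are not known exactly. Their poses are not given: they have to be found in the camera images.
- arbor_seat (a point): Centre of the seat of the upright gear arbor, on its axis, 14 mm over the worktop: the face the large cog rests on. x points to the arbor's master spline, away from the blade holder. Above it a round core 24 mm in diameter, 52 mm high, top 4 mm tapered, with five splines 42 mm high; the last 10 mm of core are a plain pilot.
- fixture: The fixed steel arbor on its foot (disc 100 dia, 6 mm thick; seat 42 dia); origin on the axis at worktop height, axes as arbor_seat. Splines 72 degrees apart reach 16 mm from the axis: four 5 mm wide, the master spline at +x 11 mm wide (dark dimple on the arbor's end on that side). A cog goes down only wide groove over wide spline; play 1.5 mm sideways, 5 degrees in turning.
- large_cog_center (a point): Centre (on the bore axis, half-way up) of the larger of two steel cogs, lying flat, collar up. Toothed disc 84 mm over its 10 tooth tips, 66 mm at the roots, 12 mm thick; on it a plain round collar, 44 dia x 16 mm high, to grasp; 28 mm high in all. z up; x points to the middle of the wide master groove. Fully home, its centre is 14 mm above arbor_seat.
- large_cog: The same large cog (about 0.22 kg), origin at the middle of its underside. Through bore, 27 mm across the lands, with five grooves 72 degrees apart, bottoms 17.5 mm from the axis: four 7.5 mm wide and one, the master groove at +x, 13.5 mm wide, marked by a dark dimple on the disc by the collar. Lead-in chamfer at the foot. A tooth gap, 16 mm wide, lies at -x.
- small_cog_center (a point): Centre (on the bore axis, half-way up) of the smaller of two steel cogs, lying flat, collar up. Toothed disc 62 mm over its 8 tooth tips, 51 mm at the roots, 10 mm thick; on it a plain round collar, 44 dia x 16 mm high, to grasp; 26 mm high in all. z up; x points to the middle of the wide master groove. Fully home on the large cog's collar, its centre is 41 mm above arbor_seat.
- small_cog: The same small cog (about 0.16 kg), origin at the middle of its underside. Through bore, 27 mm across the lands, with five grooves 72 degrees apart, bottoms 17.5 mm from the axis: four 7.5 mm wide and one, the master groove at +x, 13.5 mm wide, marked by a dark dimple on the disc by the collar. Lead-in chamfer at the foot. 
- lock_slot (a point): Middle of the slot's floor in the blade holder, 72 mm from the arbor's axis on its -x side, 6 mm over the worktop: the seated blade's lower edge has its middle here. x along the slot, towards the arbor. Slot 11 mm wide, 20 mm deep, mouth flared, open towards the arbor, end wall 39.5 mm from here; walls end 16 mm before this point; holder 38 mm wide.
- lock_blade_center (a point): Centre (half-way up) of the flat steel blade, standing on its long edge in the slot of the black rest. x along it, y across its thickness, z up; both ends alike. Middle part 44 long, 8 thick, 48 mm high (grasp across the 8 mm near the top, from above); at each end a nose 5 thick, 24 high from the lower edge makes it 70 mm long.
- lock_blade: The same blade (0.13 kg), origin at the middle of its lower edge. Seated, its lower edge is on the slot's floor (centre 24 mm above lock_slot) and its inner nose stands in a tooth gap of the large cog. Either end may face the arbor.
- blade_rest: Black rest block in which the blade starts, fixed to the worktop, 56 x 40 x 22 mm high, with a slot 11 mm wide along its x axis, open at both ends, floor 4 mm above the worktop. Origin at the middle of its underside.
- bushing_center (a point): Bystander to leave alone (sizes in mm): grey turned bushing, 34 dia x 14 high. Centre, half-way up.
- vee_block_center (a point): Bystander to leave alone (sizes in mm): steel vee block, 45 x 60 x 40 high. Centre, half-way up.
- vial_center (a point): Bystander to leave alone (sizes in mm): small dark dropper bottle, 33 dia x 102 high. Centre, half-way up.
- ring_gauge_center (a point): Bystander to leave alone (sizes in mm): steel setting ring, 54 dia x 16 high. Centre, half-way up.
- plug_gauge_center (a point): Bystander to leave alone (sizes in mm): double-ended plug gauge, 18 dia x 116 long, lying along its y axis. Centre, half-way up.
- hex_key_center (a point): Bystander to leave alone (sizes in mm): hex key, 24 x 97 x 6 high, lying along its y axis. Centre, half-way up.
- micrometer_center (a point): Bystander to leave alone (sizes in mm): micrometer, 41 x 134 x 15 high, lying along its y axis. Centre, half-way up.
- setting_block_center (a point): Bystander to leave alone (sizes in mm): steel setting block with holes, 76 x 50 x 25 high. Centre, half-way up.
Mind the look-alikes: they are no part of the job. Leave any red look-alike of the small_cog alone.

How it is judged (in metres and radians):
On the way, in this order (a step that is already met when the one before it is completed fails the run):
1. the large cog is fully home on the arbor's seat (horizontal distance between large_cog_center and arbor_seat below 0.004 m and z of large_cog_center in the frame of arbor_seat between 0.01 and 0.017 m and angle between large_cog_center's own z axis and vertical below 0.08 rad and angle between the x axis of large_cog_center and the x axis of arbor_seat, either way round below 0.2 rad), for 0.2 s.
2. the small cog is fully home on top of the large cog (horizontal distance between small_cog_center and arbor_seat below 0.004 m and z of small_cog_center in the frame of arbor_seat between 0.037 and 0.044 m and angle between small_cog_center's own z axis and vertical below 0.08 rad and angle between the x axis of small_cog_center and the x axis of arbor_seat, either way round below 0.2 rad), for 0.2 s.
3. the blade is fully down in the holder's slot (horizontal distance between lock_blade_center and lock_slot below 0.007 m and z of lock_blade_center in the frame of lock_slot below 0.027 m and angle between lock_blade_center's own z axis and vertical below 0.12 rad and angle between the x axis of lock_blade_center and the x axis of lock_slot, either way round below 0.12 rad), for 0.2 s.
At the end, for the whole second after the job is handed in: Large cog level on the arbor's seat, small cog level on its collar, each within 4 mm of the axis, 3 mm of fully home, wide groove on the master spline; blade upright along the holder's slot, its middle within 7 mm of the slot point and 3 mm of the floor; all at rest (all of step 1 and all of step 2 and all of step 3 and linear speed of each of large_cog, small_cog, lock_blade below 0.02 m/s); the robot touches nothing.
It fails at once if one of the bystanders is moved by more than 30 mm (distance of any of bushing_center, vee_block_center, vial_center, ring_gauge_center, plug_gauge_center, hex_key_center, micrometer_center, setting_block_center from where it was at the start of the episode above 0.03 m).
It also fails if it takes over 72 s, if anything falls off the work surface, if the arm or the gripper's body presses on something with over 40 N, if the wrist force passes 120 N, or if a joint passes its speed limit or range.

## Working session

There is one attempt and no reset: what is moved stays moved. The work goes in short steps, Python scripts to look and compute and a tool call to move; the robot and the scene stay as the last step left them, time stands still between calls to the robot, and variables do not carry over. Pictures are saved under pics/ and viewed, and the job is handed in when it is done.

Besides the shell and the picture viewer there is one more tool, called after "Call:" in YAML: its name, and indented under it one key for each argument. drive_tool: Moves the arm, as the interface text tells. Its arguments: {"type":"object","properties":{"moves":{"type":"array","items":{"type":"array","items":{"type":"array","items":{"type":"number"}}}}},"required":["moves"]}

```bash
mkdir -p pics; ls; cat > h.py <<'E'
import numpy as np, cv2
from bench import arm
from scipy.spatial.transform import Rotation as R
def K(n):
    p=arm.camera_params(n); f=240/np.tan(np.radians(p['fov_y'])/2); return p,f
def cam(n):
    s=arm.read_state(); im,d=arm.get_image(n); p,f=K(n)
    if 'world_from_camera' in p: T=np.array(p['world_from_camera'])
    else:
        W=np.eye(4); W[:3,:3]=R.from_quat(s['ee_rot']).as_matrix(); W[:3,3]=s['position']; T=W@np.array(p['T_tool_cam'])
    return im,d,T,f,p['cx'],p['cy']
def save(im,name): cv2.imwrite('pics/'+name,im[:,:,::-1])
def cloud(d,T,f,cx,cy):
    v,u=np.mgrid[0:480,0:640]; P=np.stack([(u-cx)*d/f,(v-cy)*d/f,d,np.ones_like(d)],-1)
    return (P@T.T)[...,:3]
def proj(Pw,T,f,cx,cy):
    q=np.linalg.inv(T)@np.append(Pw,1); return f*q[0]/q[2]+cx, f*q[1]/q[2]+cy
def onplane(u,v,z,T,f,cx,cy):
    r=T[:3,:3]@np.array([(u-cx)/f,(v-cy)/f,1]); o=T[:3,3]; return o+r*(z-o[2])/r[2]
E
python3 - <<'E'
from h import *
print(arm.read_state())
for n in('scene','side','wrist'):
    im,d,T,f,cx,cy=cam(n); save(im,n+'0.png'); np.savez(n+'0.npz',im=im,d=d,T=T,k=[f,cx,cy]); print(n,f,cx,cy,T.round(2).tolist())
print(arm.camera_params('wrist'), arm.read_state()['clock'])
E
```

```text
pics
{'clock': 0.0, 'joints': array([-8.75418296e-01,  3.85555752e-01,  6.61368599e-03, -5.04701100e-04,
       -1.19398340e+00, -2.58588520e-01]), 'joint_vel': array([ 0.00230621, -0.00160687, -0.00230786,  0.00011406,  0.00047817,
        0.00307924]), 'joint_efforts': array([ 1.65812544e-03, -3.92289805e+01,  1.88400328e+01,  4.18612942e+00,
       -4.58051931e-03,  3.17207327e-07]), 'position': array([ 264.1591778 , -565.78502742,  230.21646446]), 'ee_rot': array([-2.16571766e-01,  9.76266092e-01,  1.05342638e-03, -2.80376751e-04]), 'contact_force': array([ 1.08202216,  0.33719718, -0.63527155]), 'wrist_torque': array([ 0.03661347, -0.00439047, -0.04339993]), 'gripper_width': 85.07189233516783}
scene 527.0966793767525 323.43227283690754 235.41383814335865 [[-0.75, -0.27, 0.6, -75.91], [-0.66, 0.32, -0.68, 753.87], [-0.01, -0.91, -0.42, 537.28], [0.0, 0.0, 0.0, 1.0]]
side 471.96260748971395 310.2518436792588 245.0920438218885 [[-0.98, -0.11, 0.15, 401.19], [-0.18, 0.54, -0.82, 810.48], [0.01, -0.83, -0.55, 589.11], [0.0, 0.0, 0.0, 1.0]]
wrist 373.2919016963891 323.49765355569 246.23470679471427 [[-0.42, 0.86, 0.27, 193.92], [0.91, 0.4, 0.13, -599.2], [0.0, 0.3, -0.95, 373.36], [0.0, 0.0, 0.0, 1.0]]
{'fov_y': 65.47623767035496, 'cx': 323.49765355569, 'cy': 246.23470679471427, 'T_tool_cam': array([[ 2.70116008e-04, -9.52937866e-01, -3.03165551e-01,
         7.78172695e+01],
       [ 9.99999908e-01,  1.56708617e-04,  3.98404131e-04,
        -2.22324261e-01],
       [-3.32145728e-04, -3.03165631e-01,  9.52937821e-01,
        -1.43038479e+02],
       [ 0.00000000e+00,  0.00000000e+00,  0.00000000e+00,
         1.00000000e+00]])} 0.15
```

View pics/scene0.png

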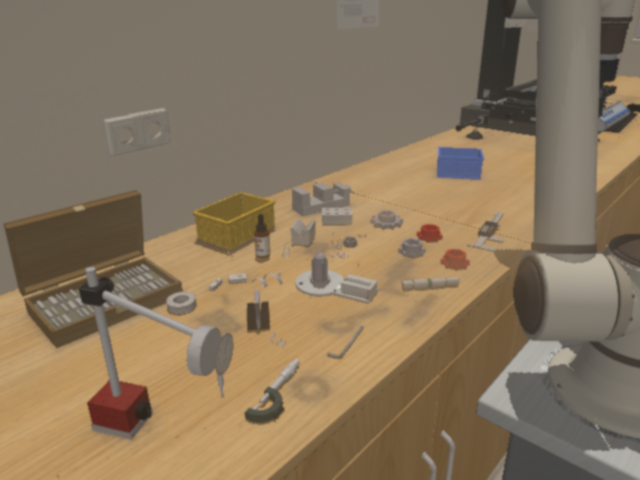

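View pics/side0.png

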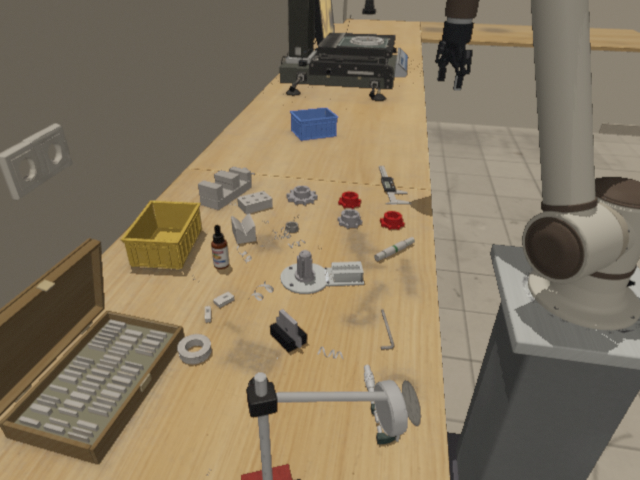

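View pics/wrist0.png

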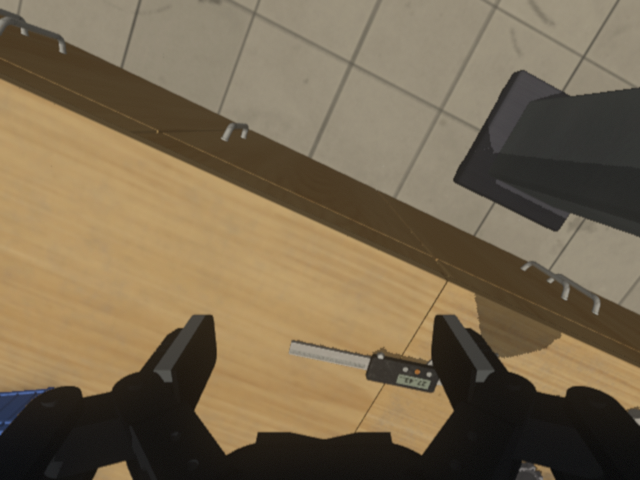

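The scene view shows two steel cogs, a large one at scene (387,218) and a smaller one at (413,246). There are red look-alikes at (430,232) and (455,258). The arbor is at (320,280), its holder at (355,289), and the blade in its black rest at (258,312). Next I'll get positions from depth and view an enlarged crop.

```bash
python3 - <<'E'
from h import *
for n,pts,box in (('scene',dict(large=(387,216),small=(413,244),red1=(430,230),red2=(455,256),arbor=(320,258),holder=(360,285),blade=(258,297),rest=(258,318)),(240,460,190,340)),
              ('side',dict(large=(302,192),small=(349,214),red1=(349,198),red2=(393,218),arbor=(305,255),holder=(347,267),blade=(290,322),rest=(290,338)),(270,420,170,360))):
    z=np.load(n+'0.npz'); C=cloud(z['d'],z['T'],*z['k'])
    for k,(u,v) in pts.items():
        print(n,k,C[v-2:v+3,u-2:u+3].reshape(-1,3).mean(0).round(0), C[v,u].round(0))
    a,b,c,d=box; s=600/(d-c) if n=='side' else 800/(b-a)
    s=min(800/(b-a),600/(d-c))
    save(cv2.resize(z['im'][c:d,a:b],None,fx=s,fy=s,interpolation=2),n+'0c.png'); print(s)
E
```

```text
scene large [ 615. -281.   22.] [ 610. -274.   26.]
scene small [ 480. -190.   19.] [ 488. -203.   12.]
scene red1 [ 490. -281.   20.] [ 483. -267.   27.]
scene red2 [ 380. -200.   18.] [ 387. -214.   10.]
scene arbor [540.  61.  62.] [539.  62.  62.]
scene holder [455.  41.  23.] [452.  45.  26.]
scene blade [552. 216.  39.] [536. 230.  52.]
scene rest [521. 246.  23.] [518. 249.  25.]
3.6363636363636362
side large [ 619. -282.   20.] [ 616. -270.   26.]
side small [ 484. -197.   16.] [ 484. -197.   16.]
side red1 [ 494. -279.   17.] [ 493. -267.   23.]
side red2 [ 378. -197.   17.] [ 378. -183.   25.]
side arbor [544.  64.  63.] [544.  65.  64.]
side holder [463.  28.  20.] [463.  30.  21.]
side blade [535. 239.  47.] [535. 240.  48.]
side rest [534. 248.  19.] [534. 247.  18.]
3.1578947368421053
```

View pics/scene0c.png

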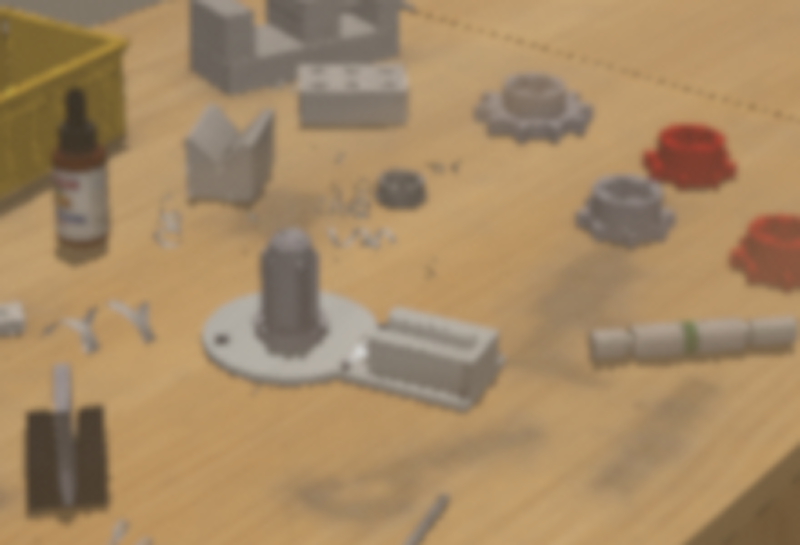

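View pics/side0c.png

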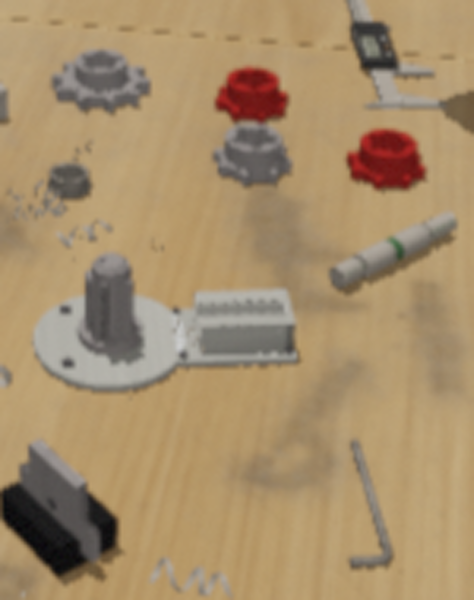

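Confirmed: the grey large cog at about (615,-282) and the grey small cog at (484,-197) are the ones meant. The small grey one matches by size and colour; the red ones stay. I'll move the wrist camera over them.

Call:
drive_tool:
  moves:
    - [[1, -0.02, 0.01, 0.004, 0, 0, 0], [1, -0.032, 0.014, 0.005, 0, 0, 0], [1, -0.032, 0.014, 0.005, 0, 0, 0], [1, -0.032, 0.014, 0.005, 0, 0, 0], [1, -0.032, 0.014, 0.005, 0, 0, 0], [1, -0.032, 0.014, 0.005, 0, 0, 0], [1, -0.032, 0.014, 0.005, 0, 0, 0], [1, -0.032, 0.014, 0.005, 0, 0, 0], [1, -0.032, 0.014, 0.005, 0, 0, 0], [1, -0.032, 0.014, 0.005, 0, 0, 0], [1, -0.032, 0.014, 0.005, 0, 0, 0], [1, -0.032, 0.014, 0.005, 0, 0, 0], [1, -0.016, 0.008, 0.003, 0, 0, 0], [1, 0, 0, 0, 0, 0, 0]]

```text
clock: 1.55
position: [551.5, -233.3, 161.0]
ee_rot: [-0.214, 0.977, 0.003, -0.003]
contact_force: [0.1, 0.1, -0.5]
gripper_width: 85.5
```

```bash
cat >> h.py <<'E'
def delta(x,y,z,psi_deg):
    s=arm.read_state(); Rm=R.from_quat(s['ee_rot'])
    c,n=np.cos(np.radians(psi_deg)),np.sin(np.radians(psi_deg))
    Rt=R.from_matrix(np.array([[c,n,0],[n,-c,0],[0,0,-1]]))
    d=Rm.inv().apply(np.array([x,y,z])-s['position']); w=(Rm.inv()*Rt).as_rotvec()
    return d.round(1), w.round(4)
def st():
    s=arm.read_state(); m=R.from_quat(s['ee_rot']).as_matrix()
    print('t',round(s['clock'],2),'pos',s['position'].round(1),'psi',np.degrees(np.arctan2(m[1,0],m[0,0])).round(2),'tilt',m[:,2].round(3),'w',round(s['gripper_width'],1),'F',s['contact_force'].round(1),'M',s['wrist_torque'].round(2),'j',s['joints'].round(2))
def shot(n,name):
    im,d,T,f,cx,cy=cam(n); save(im,name+'.png'); np.savez(name+'.npz',im=im,d=d,T=T,k=[f,cx,cy]); return im,d,T,f,cx,cy
E
python3 -c "
from h import *
st();shot('wrist','w1')"
```

```text
t 1.55 pos [ 551.5 -233.3  161. ] psi -155.24 tilt [-0.008  0.005 -1.   ] w 85.5 F [ 0.1  0.1 -0.5] M [-0.05  0.05  0.05] j [-0.13  0.4  -0.15 -0.01 -1.03 -1.  ]
```

View pics/w1.png

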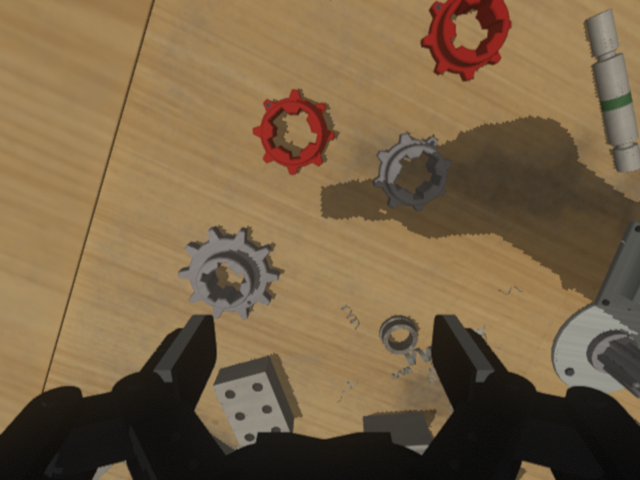

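The wrist view shows the large cog at (229,272), the small grey one at (412,172), the reds at (295,132) and (470,35), and the arbor foot at the lower right. I'll fit the collar tops and rectify top views to read the master grooves.

```bash
cat >> h.py <<'E'
def rect(z,x0,y0,h,half,scale,name,invert=False):
    # top-view at plane height h: image up=+x world, left=+y
    im=z['im'];T=z['T'];k=z['k']; n=int(2*half*scale)
    r,c=np.mgrid[0:n,0:n]; X=x0+half-r/scale; Y=y0+half-c/scale
    P=np.stack([X,Y,np.full_like(X,h),np.ones_like(X)],-1)@np.linalg.inv(T).T
    u=(k[0]*P[...,0]/P[...,2]+k[1]).astype('f4'); v=(k[0]*P[...,1]/P[...,2]+k[2]).astype('f4')
    o=cv2.remap(im,u,v,cv2.INTER_CUBIC); 
    if name: save(o,name)
    return o
def collar(z,x0,y0,zt,rad=32,tol=3):
    C=cloud(z['d'],z['T'],*z['k']).reshape(-1,3)
    m=(np.hypot(C[:,0]-x0,C[:,1]-y0)<rad)&(abs(C[:,2]-zt)<tol)
    p=C[m]; (cx,cy),r=cv2.minEnclosingCircle(p[:,:2].astype('f4')); return cx,cy,r,m.sum(),np.median(p[:,2]),p[:,:2].mean(0)
E
python3 - <<'E'
from h import *
z=np.load('w1.npz')
for nm,x,y,h in(('L',615,-282,28),('S',484,-197,26)):
    for i in range(3):
        q=collar(z,x,y,h); x,y=q[:2]
    print(nm,q)
    a=rect(z,x,y,h,50,6,None); b=rect(z,x,y,12 if nm=='L' else 10,50,6,None)
    if nm=='L': A=[a,b]
    else: A+=[a,b]
o=np.vstack([np.hstack(A[:2]),np.hstack(A[2:])]); save(cv2.resize(o,None,fx=.5,fy=.5,interpolation=3),'r1.png')
E
```

```text
L (621.3153076171875, -288.1885986328125, 22.472000122070312, np.int64(1239), np.float64(28.163228314359685), array([ 619.99247967, -288.75128084]))
S (481.7792053222656, -188.0662841796875, 22.211687088012695, np.int64(1484), np.float64(26.304095889897354), array([ 481.92494068, -188.62478612]))
```

View pics/r1.png

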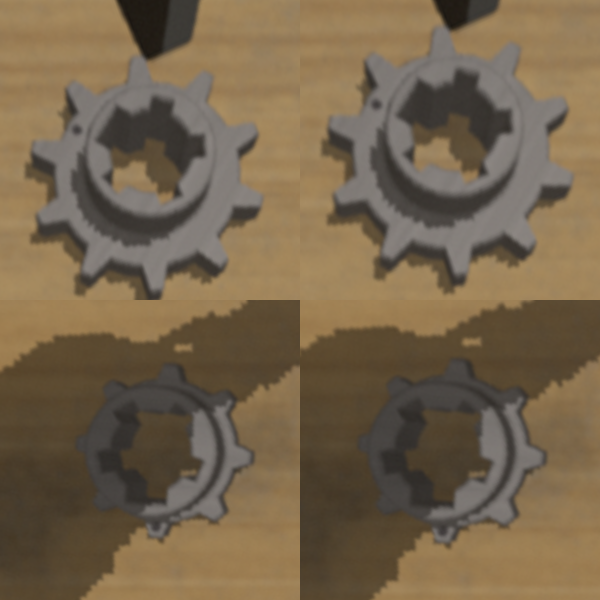

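```bash
python3 -c "
from h import *
print(delta(617,-290,105,-155))"
```

```text
(array([-37. , -79. ,  55.3]), array([ 0.0083, -0.005 , -0.0051]))
```

Call:
drive_tool:
  moves:
    - [[1, -0.012, -0.026, 0.018, 0.008, -0.005, 0], [1, -0.012, -0.026, 0.018, 0, 0, 0], [1, -0.012, -0.026, 0.018, 0, 0, 0], [1, 0, 0, 0, 0, 0, 0], [1, 0, 0, 0, 0, 0, 0]]

```text
clock: 2.1
position: [614.4, -296.0, 106.6]
ee_rot: [-0.212, 0.977, -0.0, 0.0]
contact_force: [-0.3, 0.4, 1.0]
gripper_width: 85.0
```

```bash
python3 - <<'E'
from h import *
st();shot('wrist','w2')
z=np.load('w2.npz'); x,y=621,-288
for i in range(4):
    q=collar(z,x,y,28); x,y=q[:2]
print(q)
a=rect(z,x,y,28,50,6,None); b=rect(z,x,y,12,50,6,None)
save(cv2.resize(np.hstack([a,b]),None,fx=.66,fy=.66,interpolation=3),'r2.png')
E
```

```text
t 2.1 pos [ 614.4 -296.   106.6] psi -155.55 tilt [ 0. -0. -1.] w 85.0 F [-0.3  0.4  1. ] M [-0.02  0.02  0.01] j [-0.21  0.58  0.    0.   -1.   -0.93]
(621.3359375, -288.50048828125, 22.271499633789062, np.int64(1903), np.float64(28.17401993094171), array([ 620.12787622, -289.25864994]))
```

View pics/r2.png

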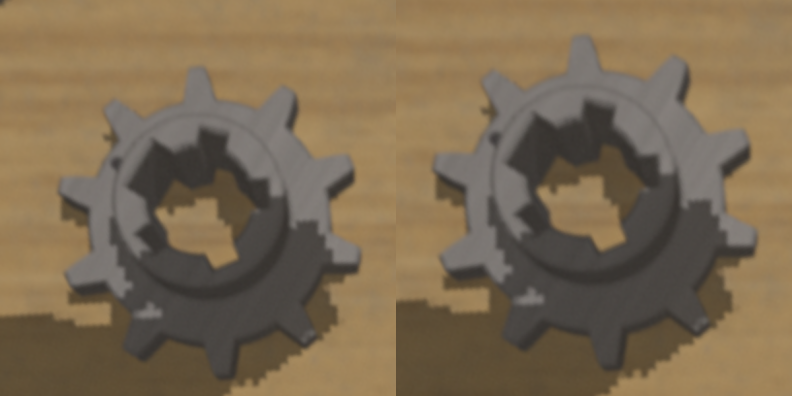

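View pics/w2.png

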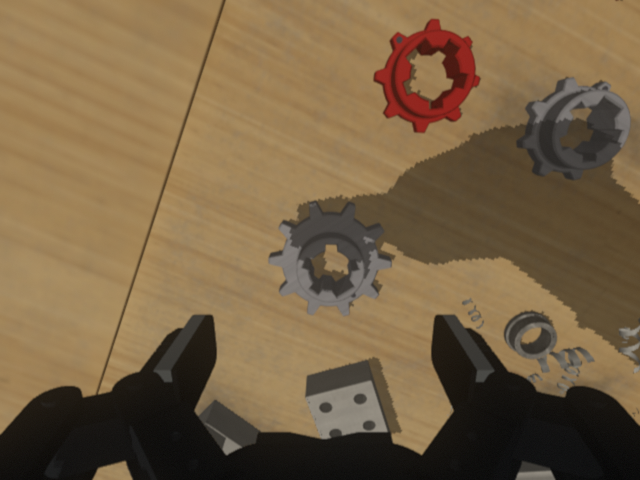

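Rectified view: the collar centre is at (621.3,-288.5). The tooth phase puts the gap with the dimple at 58.2°, so that is the large cog's yaw. Now I'll descend to grasp.

```bash
python3 -c "
from h import *
print(delta(621.1,-288.6,12.5,-155))"
```

```text
(array([-9.5,  3.6, 93.9]), array([ 0.0002, -0.0002, -0.0097]))
```

Call:
drive_tool:
  moves:
    - [[1, -0.005, 0.002, 0.03, 0, 0, -0.01], [1, -0.004, 0.002, 0.03, 0, 0, 0], [1, 0, 0, 0.02, 0, 0, 0], [1, 0, 0, 0.006, 0, 0, 0], [1, 0, 0, 0, 0, 0, 0]]

```text
clock: 2.65
position: [619.9, -289.6, 25.9]
ee_rot: [-0.216, 0.976, -0.002, 0.004]
contact_force: [-0.1, 0.1, -0.4]
gripper_width: 85.3
```

```bash
python3 -c "
from h import *
st();print(delta(621.1,-288.6,12.5,-155))"
```

```text
t 2.65 pos [ 619.9 -289.6   25.9] psi -155.03 tilt [ 0.009 -0.003 -1.   ] w 85.3 F [-0.1  0.1 -0.4] M [0.07 0.03 0.04] j [-0.2   0.66 -0.07  0.   -0.83 -0.93]
(array([-1.4,  0.5, 13.4]), array([-0.0063,  0.0071, -0.0006]))
```

Call:
drive_tool:
  moves:
    - [[1, -0.001, 0, 0.013, -0.006, 0.007, 0], [1, 0, 0, 0, 0, 0, 0], [0.6, 0, 0, 0, 0, 0, 0], [0.3, 0, 0, 0, 0, 0, 0], [0.3, 0, 0, 0, 0, 0, 0], [0.3, 0, 0, 0, 0, 0, 0], [0.3, 0, 0, 0, 0, 0, 0], [0.3, 0, 0, 0, 0, 0, 0]]

```text
clock: 3.45
position: [623.4, -289.9, 18.0]
ee_rot: [-0.216, 0.976, -0.002, 0.004]
contact_force: [-1.4, 0.2, -0.0]
gripper_width: 41.1
```

```bash
python3 -c "
from h import *
st();shot('wrist','w3')"
```

```text
t 3.45 pos [ 623.4 -289.9   18. ] psi -155.02 tilt [ 0.008 -0.002 -1.   ] w 41.1 F [-1.4  0.2 -0. ] M [0.06 0.05 0.06] j [-0.2   0.68 -0.06  0.   -0.82 -0.93]
```

View pics/w3.png

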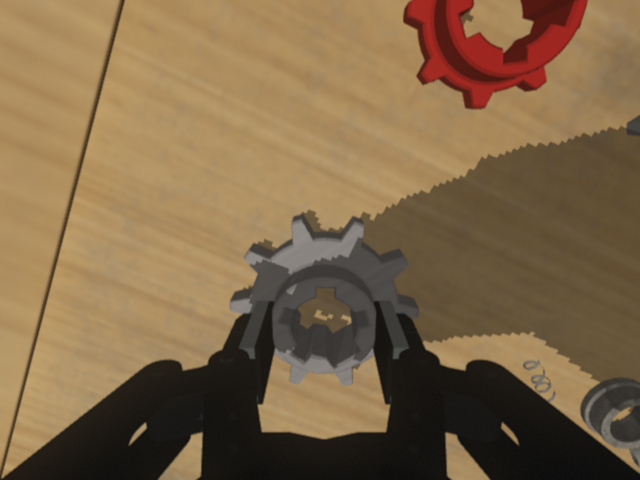

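```bash
python3 - <<'E'
from h import *
z=np.load('w3.npz'); s=arm.read_state()
print(proj(s['position'],z['T'],*z['k']),[proj(s['position']+np.array([0,0,q]),z['T'],*z['k']) for q in (4,10,19)])
x,y=621,-288
for i in range(4):
    q=collar(z,x,y,28,rad=26,tol=2.5); x,y=q[:2]; print(q)
a=rect(z,621,-288,28,50,6,'r3.png')
E
```

```text
(np.float64(323.8994400447103), np.float64(318.14343862722046)) [(np.float64(323.8611480333416), np.float64(322.853977806445)), (np.float64(323.8000782470931), np.float64(330.3665531585491)), (np.float64(323.6992611645773), np.float64(342.76869136315094))]
(620.9722290039062, -288.034912109375, 25.957698822021484, np.int64(4674), np.float64(28.219356062713857), array([ 620.50451102, -291.07310092]))
(620.9722290039062, -288.034912109375, 25.957698822021484, np.int64(4674), np.float64(28.219356062713857), array([ 620.50451102, -291.07310092]))
(620.9722290039062, -288.034912109375, 25.957698822021484, np.int64(4674), np.float64(28.219356062713857), array([ 620.50451102, -291.07310092]))
(620.9722290039062, -288.034912109375, 25.957698822021484, np.int64(4674), np.float64(28.219356062713857), array([ 620.50451102, -291.07310092]))
```

View pics/r3.png

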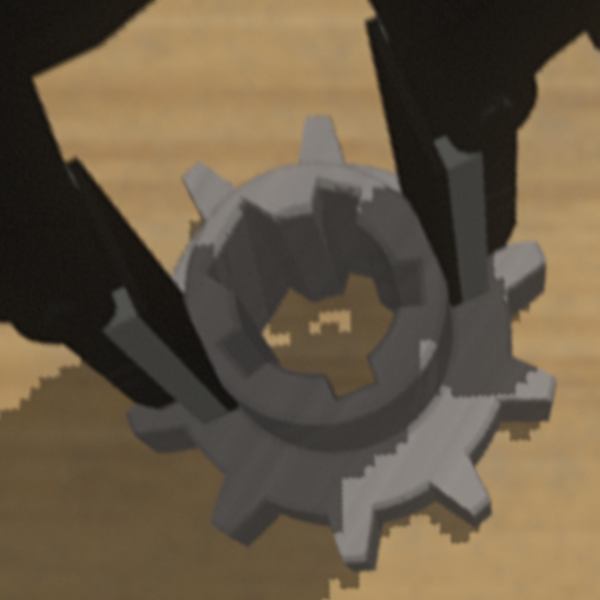

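Call:
drive_tool:
  moves:
    - [[0.7, 0, 0, 0, 0, 0, 0], [0.7, 0, 0, 0.003, -0.004, 0.006, 0], [0.7, 0, 0, 0.004, 0, 0, 0], [0.7, 0, 0, 0, 0, 0, 0]]

```text
clock: 3.9
position: [623.5, -290.0, 10.4]
ee_rot: [-0.216, 0.976, -0.001, 0.0]
contact_force: [-0.6, -1.0, -0.1]
gripper_width: 60.0
```

```bash
python3 -c "
from h import *
st()"
```

```text
t 3.9 pos [ 623.5 -290.    10.4] psi -155.02 tilt [ 0.    -0.001 -1.   ] w 60.0 F [-0.6 -1.  -0.1] M [-0.    0.01 -0.  ] j [-0.2   0.69 -0.06  0.   -0.82 -0.94]
```

Call:
drive_tool:
  moves:
    - [[0.7, 0.001, 0, -0.002, 0, 0, 0], [0.3, 0, 0, 0, 0, 0, 0], [0.3, 0, 0, 0, 0, 0, 0], [0.3, 0, 0, 0, 0, 0, 0], [0.3, 0, 0, 0, 0, 0, 0], [0.3, 0, 0, 0, 0, 0, 0]]

```text
clock: 4.5
position: [622.6, -290.4, 12.5]
ee_rot: [-0.216, 0.976, -0.001, 0.0]
contact_force: [0.1, -0.3, -0.6]
gripper_width: 41.7
```

```bash
python3 -c "
from h import *
st(); shot('wrist','w4'); z=np.load('w4.npz'); rect(z,621,-288,28,50,6,'r4.png')"
```

```text
t 4.5 pos [ 622.6 -290.4   12.5] psi -155.01 tilt [ 0.001 -0.001 -1.   ] w 41.7 F [ 0.1 -0.3 -0.6] M [ 0.05 -0.02  0.02] j [-0.2   0.69 -0.06  0.   -0.82 -0.93]
```

View pics/r4.png

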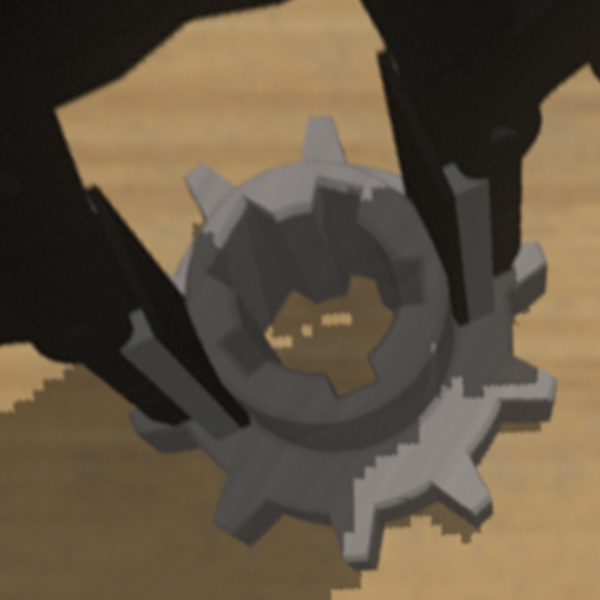

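Call:
drive_tool:
  moves:
    - [[0.3, 0, 0, -0.02, 0, 0, 0], [0.3, 0, 0, -0.04, 0, 0, 0], [0.3, 0, 0, -0.045, 0, 0, 0], [0.3, 0, 0, -0.045, 0, 0, 0], [0.3, 0, 0, -0.02, 0, 0, 0], [0.3, 0, 0, 0, 0, 0, 0]]

```text
clock: 5.15
position: [619.3, -289.3, 181.9]
ee_rot: [-0.215, 0.977, 0.003, -0.006]
contact_force: [1.0, 0.5, -2.0]
gripper_width: 42.0
```

```bash
python3 -c "
from h import *
st(); print(delta(637,30,190,-193))
for n,u,v in (('scene',262,240),('side',220,250)):
    z=np.load(n+'0.npz'); print(cloud(z['d'],z['T'],*z['k'])[v,u])
shot('wrist','w5')
"
```

```text
t 5.15 pos [ 619.3 -289.3  181.9] psi -155.14 tilt [-0.013  0.004 -1.   ] w 42.0 F [ 1.   0.5 -2. ] M [ 0.   -0.09  0.03] j [-0.2   0.52  0.11 -0.   -1.17 -0.93]
(array([-150.2,  282.3,   -7.1]), array([ 0.0053, -0.0124,  0.6608]))
[714.57986546  55.10002558  45.4688115 ]
[720.65865103  60.2425785   48.71863717]
```

View pics/w5.png

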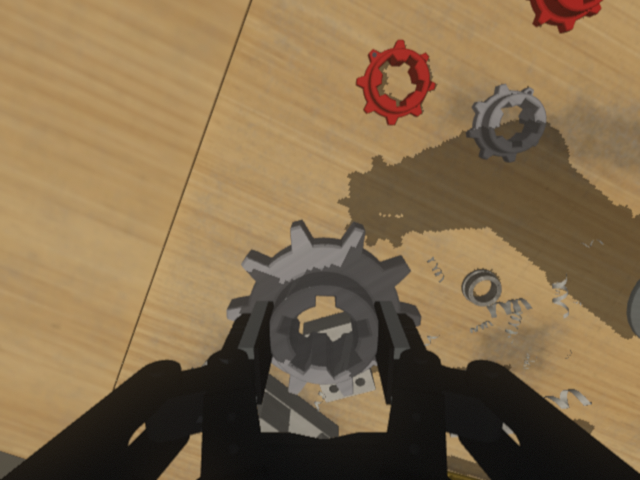

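Call:
drive_tool:
  moves:
    - [[0.3, -0.007, 0.014, 0, 0, -0.012, 0.03], [0.3, -0.014, 0.028, 0, 0, 0, 0.07], [0.3, -0.012, 0.029, 0, 0, 0, 0.07], [0.3, -0.01, 0.03, 0, 0, 0, 0.07], [0.3, -0.008, 0.03, 0, 0, 0, 0.07], [0.3, -0.005, 0.031, 0, 0, 0, 0.07], [0.3, -0.003, 0.031, 0, 0, 0, 0.07], [0.3, -0.001, 0.032, 0, 0, 0, 0.07], [0.3, 0.001, 0.032, 0, 0, 0, 0.07], [0.3, 0.003, 0.032, 0, 0, 0, 0.06], [0.3, 0.003, 0.016, 0, 0, 0, 0], [0.3, 0, 0, 0, 0, 0, 0], [0.3, 0, 0, 0, 0, 0, 0]]

```text
clock: 6.5
position: [622.0, 38.1, 145.7]
ee_rot: [0.126, 0.992, 0.003, -0.034]
contact_force: [0.6, -0.1, -1.5]
gripper_width: 41.6
```

```bash
python3 -c "
from h import *
st(); shot('wrist','w6')
"
```

```text
t 6.5 pos [622.   38.1 145.7] psi 165.56 tilt [-0.066  0.014 -0.998] w 41.6 F [ 0.6 -0.1 -1.5] M [-0.03 -0.16  0.02] j [ 0.3   0.48 -0.05 -0.04 -1.1  -2.11]
```

View pics/w6.png

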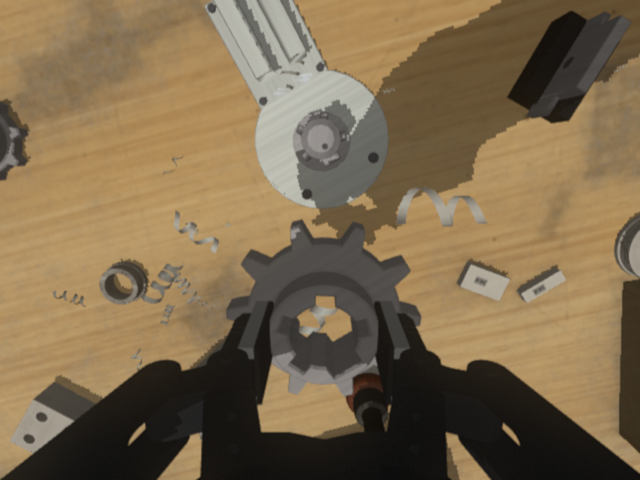

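The wrist view shows the arbor core top at (322,138) with a dimple at (325,147), the foot disc, and the holder going up-left. The vial lies below and behind the gripper. Measuring.

```bash
python3 - <<'E'
from h import *
z=np.load('w6.npz'); C=cloud(z['d'],z['T'],*z['k']).reshape(-1,3)
m=(np.hypot(C[:,0]-540,C[:,1]-64)<40)
p=C[m]
for lo,hi in((63,69),(55,63),(50,60)):
    q=p[(p[:,2]>lo)&(p[:,2]<hi)]; print(lo,hi,len(q),q.mean(0) if len(q) else '', cv2.minEnclosingCircle(q[:,:2].astype('f4')) if len(q) else '')
m=(np.hypot(C[:,0]-540,C[:,1]-64)<58)&(abs(C[:,2]-6)<2.5); print('foot',cv2.minEnclosingCircle(C[m][:,:2].astype('f4')),np.median(C[m][:,2]))
m=(np.hypot(C[:,0]-460,C[:,1]-35)<60)&(abs(C[:,2]-26)<2.5); q=C[m][:,:2]; print('holder',len(q),q.mean(0),cv2.minAreaRect(q.astype('f4')))
a=rect(z,535,64,66,60,5,None);b=rect(z,535,64,6,60,5,None)
save(np.hstack([a,b])[:, :] if 0 else cv2.resize(np.hstack([a,b]),None,fx=.66,fy=.66,interpolation=3),'r6.png')
save(rect(z,470,40,26,60,5,None),'r6h.png')
E
```

```text
63 69 1140 [546.80794757  55.06461154  65.62377881] ((546.93896484375, 55.00720977783203), 11.616484642028809)
55 63 359 [549.39403315  55.60332214  58.36738248] ((547.2387084960938, 55.195777893066406), 15.674147605895996)
50 60 339 [549.9983564   55.78159392  55.52738641] ((546.9944458007812, 55.182647705078125), 16.25918197631836)
foot ((539.268798828125, 59.778053283691406), 57.517791748046875) 6.4801663508683305
holder 2834 [471.73309899  33.68197798] ((467.1415710449219, 34.738800048828125), (53.06721115112305, 38.12652587890625), 14.06229019165039)
```

View pics/r6.png

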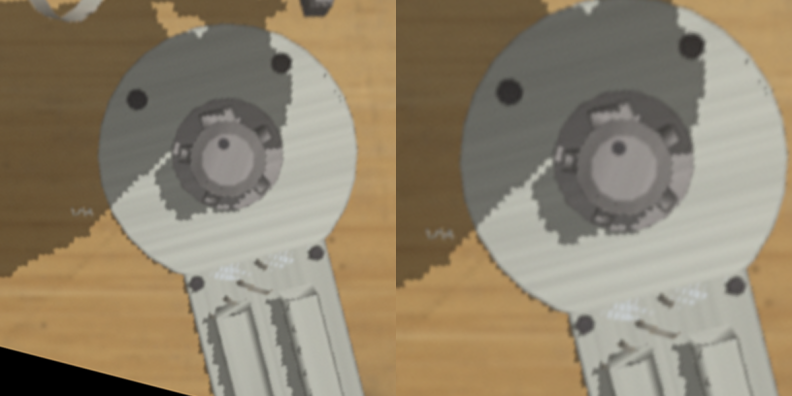

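View pics/r6h.png

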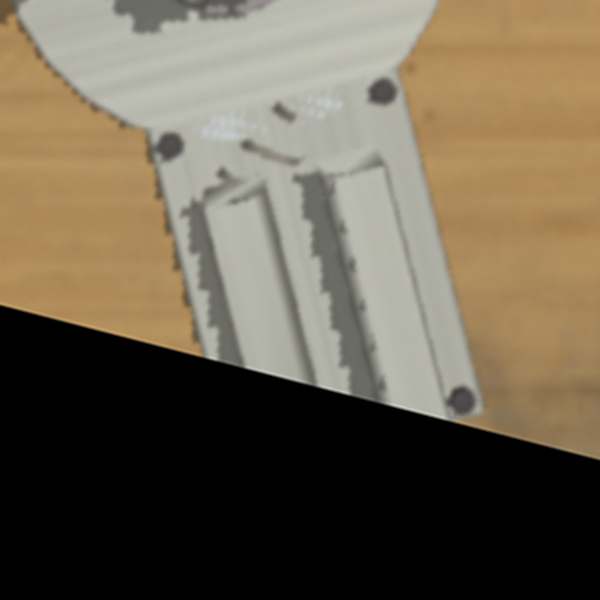

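```bash
python3 -c "
from h import *
st(); print(delta(547.2,54.9,100,161))
"
```

```text
t 6.55 pos [621.9  37.8 145.6] psi 165.52 tilt [-0.066  0.014 -0.998] w 41.8 F [-0.   0.4 -2.9] M [-0.03 -0.11  0.01] j [ 0.3   0.48 -0.05 -0.04 -1.1  -2.11]
(array([73.3, -2. , 50.7]), array([-0.0057, -0.0674,  0.0789]))
```

Call:
drive_tool:
  moves:
    - [[0.3, 0.01, 0, 0, -0.003, -0.034, 0.04], [0.3, 0.02, 0, 0, -0.003, -0.034, 0.04], [0.3, 0.02, 0, 0.005, 0, 0, 0], [0.3, 0.017, 0, 0.01, 0, 0, 0], [0.3, 0.006, 0, 0.01, 0, 0, 0], [0.3, 0, 0, 0, 0, 0, 0], [0.3, 0, 0, 0, 0, 0, 0]]

```text
clock: 7.25
position: [550.2, 52.1, 118.8]
ee_rot: [0.172, 0.985, -0.001, 0.001]
contact_force: [1.0, 0.3, -1.8]
gripper_width: 41.9
```

```bash
python3 -c "
from h import *
st(); print(delta(547.2,54.9,90,161))
"
```

```text
t 7.25 pos [550.2  52.1 118.8] psi 160.21 tilt [ 0.001 -0.003 -1.   ] w 41.9 F [ 1.   0.3 -1.8] M [ 0.03 -0.05  0.03] j [ 0.39  0.37 -0.33  0.   -0.87 -2.31]
(array([ 3.8,  1.7, 28.8]), array([-0.0023,  0.0016, -0.0137]))
```

Call:
drive_tool:
  moves:
    - [[0.3, 0.003, 0.001, 0.008, 0, 0, -0.013], [0.3, 0.001, 0.001, 0.01, 0, 0, 0], [0.3, 0, 0, 0.008, 0, 0, 0], [0.3, 0, 0, 0, 0, 0, 0]]

```text
clock: 7.65
position: [549.4, 54.8, 90.7]
ee_rot: [0.166, 0.986, -0.001, 0.001]
contact_force: [-0.5, -0.2, -2.6]
gripper_width: 41.9
```

```bash
python3 -c "
from h import *
st(); print(delta(547.2,54.9,90,161)); shot('wrist','w7'); shot('side','s7'); shot('scene','c7')
z=np.load('s7.npz')['im'];y=np.load('c7.npz')['im']
save(np.hstack([cv2.resize(z[200:320,230:390],None,fx=2.5,fy=2.5,interpolation=2),cv2.resize(y[210:330,240:400],None,fx=2.5,fy=2.5,interpolation=2)]),'c7c.png')
"
```

```text
t 7.65 pos [549.4  54.8  90.7] psi 160.92 tilt [ 0.003 -0.002 -1.   ] w 41.9 F [-0.5 -0.2 -2.6] M [0.03 0.07 0.  ] j [ 0.39  0.41 -0.36  0.   -0.81 -2.3 ]
(array([ 2.1, -0.6,  0.7]), array([-0.0015,  0.0032, -0.0013]))
```

View pics/w7.png

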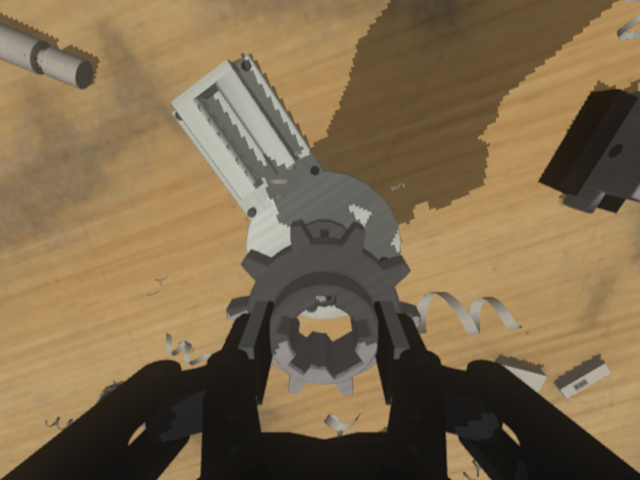

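View pics/c7c.png

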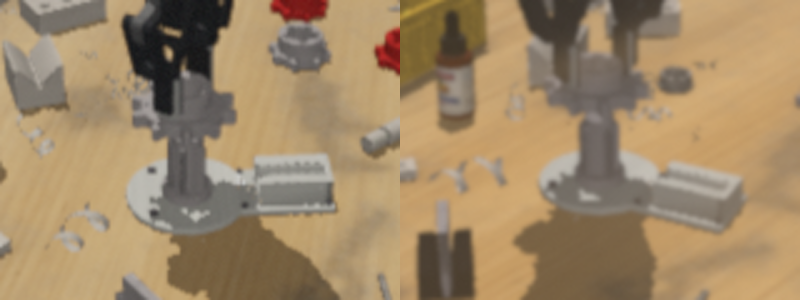

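```bash
python3 - <<'E'
from h import *
z=np.load('w7.npz')
save(cv2.resize(z['im'][210:400,220:430],None,fx=2.8,fy=2.8,interpolation=2),'w7c.png')
d=z['d'];C=cloud(d,z['T'],*z['k'])
for v in range(288,345,6): print(v,[tuple(C[v,u].round(0).astype(int)) for u in range(305,345,8)])
E
```

```text
288 [(np.int64(528), np.int64(55), np.int64(105)), (np.int64(528), np.int64(58), np.int64(106)), (np.int64(529), np.int64(61), np.int64(107)), (np.int64(530), np.int64(63), np.int64(106)), (np.int64(531), np.int64(66), np.int64(106))]
294 [(np.int64(529), np.int64(54), np.int64(107)), (np.int64(531), np.int64(57), np.int64(105)), (np.int64(532), np.int64(60), np.int64(106)), (np.int64(532), np.int64(63), np.int64(107)), (np.int64(533), np.int64(66), np.int64(108))]
300 [(np.int64(531), np.int64(54), np.int64(107)), (np.int64(533), np.int64(56), np.int64(105)), (np.int64(552), np.int64(52), np.int64(66)), (np.int64(553), np.int64(56), np.int64(67)), (np.int64(536), np.int64(65), np.int64(106))]
306 [(np.int64(535), np.int64(52), np.int64(106)), (np.int64(535), np.int64(55), np.int64(107)), (np.int64(557), np.int64(51), np.int64(63)), (np.int64(585), np.int64(46), np.int64(7)), (np.int64(539), np.int64(64), np.int64(105))]
312 [(np.int64(584), np.int64(29), np.int64(7)), (np.int64(586), np.int64(34), np.int64(7)), (np.int64(588), np.int64(39), np.int64(7)), (np.int64(590), np.int64(44)
[... 492 characters left out ...]
46), np.int64(0))]
330 [(np.int64(601), np.int64(23), np.int64(1)), (np.int64(603), np.int64(28), np.int64(0)), (np.int64(605), np.int64(33), np.int64(0)), (np.int64(606), np.int64(39), np.int64(1)), (np.int64(608), np.int64(44), np.int64(1))]
336 [(np.int64(606), np.int64(21), np.int64(0)), (np.int64(560), np.int64(46), np.int64(84)), (np.int64(562), np.int64(49), np.int64(82)), (np.int64(611), np.int64(37), np.int64(1)), (np.int64(613), np.int64(43), np.int64(0))]
342 [(np.int64(562), np.int64(41), np.int64(83)), (np.int64(560), np.int64(46), np.int64(89)), (np.int64(562), np.int64(49), np.int64(87)), (np.int64(565), np.int64(52), np.int64(84)), (np.int64(567), np.int64(55), np.int64(83))]
```

View pics/w7c.png

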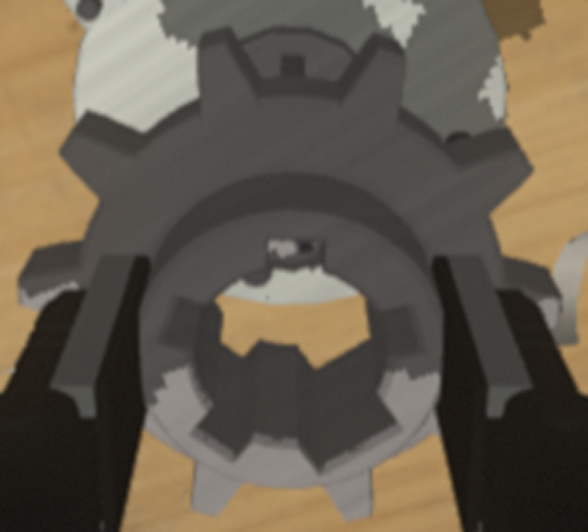

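Call:
drive_tool:
  moves:
    - [[0.3, 0.002, -0.0005, 0.001, -0.001, 0.003, 0], [0.3, 0, 0, 0, 0, 0, 0]]

```text
clock: 8.0
position: [548.7, 55.5, 91.8]
ee_rot: [0.165, 0.986, 0.001, 0.002]
contact_force: [-0.2, 0.3, -2.9]
gripper_width: 41.9
```

```bash
python3 -c "
from h import *
st(); print(delta(547.2,54.9,70,161))
"
```

```text
t 8.0 pos [548.7  55.5  91.8] psi 160.96 tilt [ 0.004  0.001 -1.   ] w 41.9 F [-0.2  0.3 -2.9] M [-0.    0.01  0.01] j [ 0.4   0.4  -0.36  0.   -0.81 -2.3 ]
(array([ 1.3, -1.1, 21.8]), array([ 0.0021,  0.0036, -0.0006]))
```

Call:
drive_tool:
  moves:
    - [[0.3, 0.0015, -0.001, 0.004, 0.002, 0.003, 0], [0.3, 0, 0, 0.006, 0, 0, 0], [0.3, 0, 0, 0.006, 0, 0, 0], [0.3, 0, 0, 0, 0, 0, 0]]

```text
clock: 8.4
position: [546.9, 55.2, 75.1]
ee_rot: [0.165, 0.986, 0.0, 0.001]
contact_force: [-0.3, 0.3, -1.6]
gripper_width: 41.2
```

```bash
python3 -c "
from h import *
st(); print(delta(547.2,54.9,70,161))
"
```

```text
t 8.4 pos [546.9  55.2  75.1] psi 160.97 tilt [ 0.001  0.    -1.   ] w 41.2 F [-0.3  0.3 -1.6] M [-0.02  0.03 -0.03] j [ 0.4   0.42 -0.38  0.   -0.77 -2.3 ]
(array([-0.4, -0.2,  5.1]), array([ 0.0008,  0.0013, -0.0005]))
```

Call:
drive_tool:
  moves:
    - [[0.3, 0, 0, 0.004, 0, 0, 0], [0.3, 0, 0, 0.004, 0, 0, 0], [0.3, 0, 0, 0.003, 0, 0, 0]]

```text
clock: 8.7
position: [547.3, 55.3, 63.3]
ee_rot: [0.165, 0.986, 0.0, 0.001]
contact_force: [0.6, 0.5, -2.5]
gripper_width: 42.0
```

```bash
python3 -c "
from h import *
st(); print(delta(547.2,54.9,60,161))
"
```

```text
t 8.7 pos [547.3  55.3  63.3] psi 160.98 tilt [ 0.002  0.    -1.   ] w 42.0 F [ 0.6  0.5 -2.5] M [ 0.03  0.04 -0.04] j [ 0.4   0.44 -0.39  0.   -0.74 -2.3 ]
(array([-0. , -0.4,  3.3]), array([ 0.001 ,  0.0018, -0.0003]))
```

No contact force and the cog's underside is now below the spline tops, so it has engaged. I'll keep lowering.

Call:
drive_tool:
  moves:
    - [[0.3, 0, 0, 0.006, 0, 0, 0], [0.3, 0, 0, 0.006, 0, 0, 0], [0.3, 0, 0, 0.006, 0, 0, 0], [0.3, 0, 0, 0.004, 0, 0, 0], [0.3, 0, 0, 0, 0, 0, 0]]

```text
clock: 9.2
position: [546.9, 55.1, 38.5]
ee_rot: [0.165, 0.986, -0.0, 0.0]
contact_force: [0.2, 0.4, -1.4]
gripper_width: 41.9
```

```bash
python3 -c "
from h import *
st(); print(delta(547.2,54.9,27,161))
"
```

```text
t 9.2 pos [546.9  55.1  38.5] psi 160.98 tilt [ 0.001 -0.    -1.   ] w 41.9 F [ 0.2  0.4 -1.4] M [ 0.01 -0.01 -0.01] j [ 0.4   0.48 -0.41  0.   -0.68 -2.3 ]
(array([-0.3, -0.1, 11.5]), array([ 0.    ,  0.0006, -0.0004]))
```

Call:
drive_tool:
  moves:
    - [[0.3, 0, 0, 0.005, 0, 0, 0], [0.3, 0, 0, 0.004, 0, 0, 0], [0.3, 0, 0, 0.002, 0, 0, 0], [0.3, 0, 0, 0.001, 0, 0, 0]]

```text
clock: 9.6
position: [547.4, 55.3, 26.4]
ee_rot: [0.165, 0.986, -0.0, 0.001]
contact_force: [-3.9, 1.1, 9.5]
gripper_width: 41.9
```

```bash
python3 -c "
from h import *
st()
"
```

```text
t 9.6 pos [547.4  55.3  26.4] psi 161.01 tilt [ 0.001 -0.    -1.   ] w 41.9 F [-3.9  1.1  9.5] M [ 0.19  1.08 -0.03] j [ 0.4   0.49 -0.42  0.   -0.66 -2.3 ]
```

Call:
drive_tool:
  moves:
    - [[0.75, 0, 0, -0.0005, 0, 0, 0], [0.75, 0, 0, 0, 0, 0, 0], [0.75, 0, 0, 0, 0, 0, 0], [0.75, 0, 0, -0.02, 0, 0, 0], [0.75, 0, 0, -0.04, 0, 0, 0], [0.75, 0, 0, -0.04, 0, 0, 0], [0.75, 0, 0, -0.02, 0, 0, 0], [0.75, 0, 0, 0, 0, 0, 0]]

```text
clock: 10.4
position: [548.6, 55.4, 152.5]
ee_rot: [0.165, 0.986, 0.0, 0.002]
contact_force: [0.1, -0.1, 0.7]
gripper_width: 64.2
```

```bash
python3 -c "
from h import *
st(); shot('wrist','w8')
z=np.load('w8.npz'); C=cloud(z['d'],z['T'],*z['k']).reshape(-1,3)
p=C[np.hypot(C[:,0]-547,C[:,1]-55)<45]
h,e=np.histogram(p[:,2],bins=np.arange(0,70,2)); print([(int(a),int(b)) for a,b in zip(e,h) if b>30])
rect(z,547,55,42,60,6.6,'r8.png')
"
```

```text
t 10.4 pos [548.6  55.4 152.5] psi 161.06 tilt [ 0.005 -0.    -1.   ] w 64.2 F [ 0.1 -0.1  0.7] M [ 0.08 -0.02 -0.03] j [ 0.4   0.33 -0.29  0.   -0.95 -2.3 ]
[(4, 644), (6, 1891), (8, 52), (16, 53), (18, 71), (20, 65), (22, 65), (24, 1079), (26, 2745), (28, 69), (30, 32), (32, 40), (34, 36), (36, 53), (38, 55), (40, 505), (42, 862), (44, 45), (46, 32), (48, 37), (50, 37), (52, 62), (54, 113), (56, 110), (60, 33), (62, 221), (64, 345), (66, 373)]
```

View pics/w8.png

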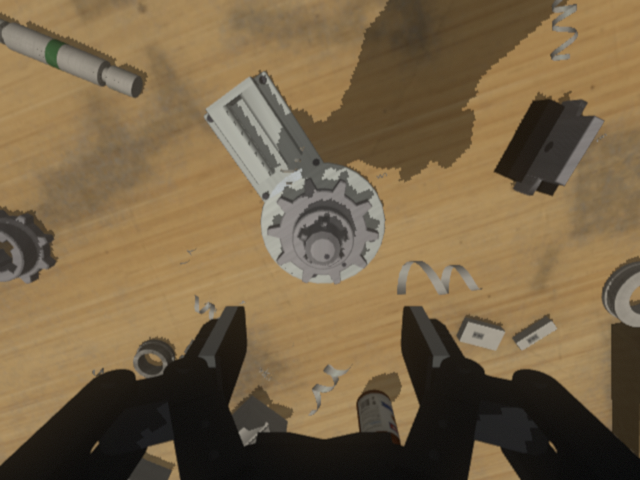

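View pics/r8.png

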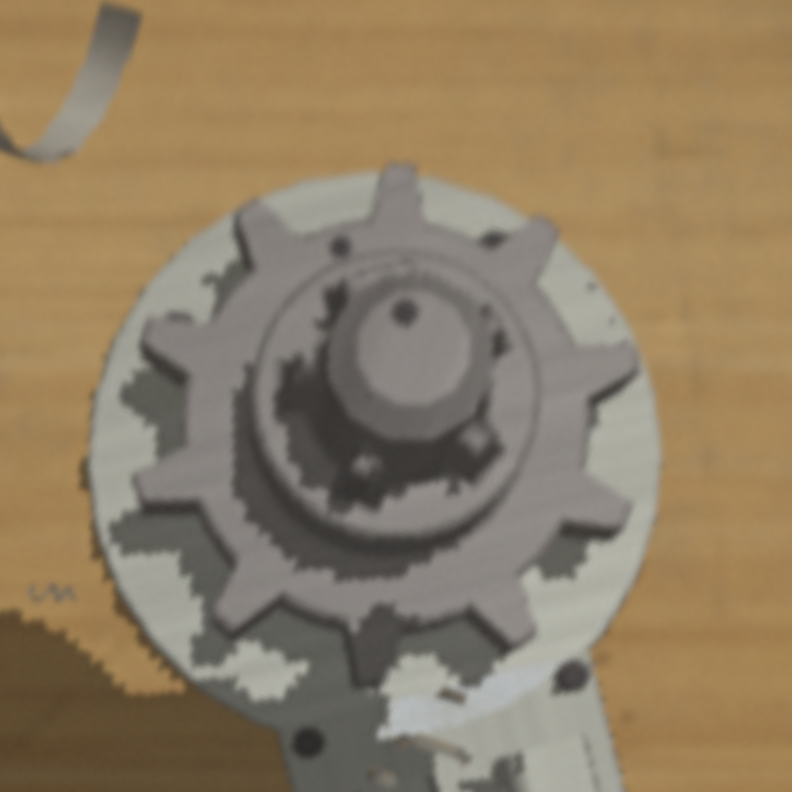

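Step 1 looks done: the disc top reads z≈26, the collar top ≈42, and the dimple is at about 14°, in line with the arbor. Now the small cog.

```bash
cat >> h.py <<'E'
def plan(x,y,z,psi,n,turn=None):
    """straight world path in n rows, turn degrees CCW (default shortest); prints tool-axis rows"""
    s=arm.read_state(); m=R.from_quat(s['ee_rot']).as_matrix(); p0=np.degrees(np.arctan2(m[1,0],m[0,0]))
    if turn is None: turn=(psi-p0+180)%360-180
    d=(np.array([x,y,z])-s['position'])/n
    for i in range(n):
        a=np.radians(p0+turn*i/n); print([round(float(v),1) for v in (d@[np.cos(a),np.sin(a),0],d@[np.sin(a),-np.cos(a),0],-d[2])],round(-np.radians(turn)/n,3))
E
python3 -c "
from h import *
plan(484,-180,115,-110,12)"
```

```text
[-1.3, -20.3, 3.0] -0.129
[1.3, -20.3, 3.0] -0.129
[3.9, -19.9, 3.0] -0.129
[6.4, -19.3, 3.0] -0.129
[8.9, -18.3, 3.0] -0.129
[11.1, -17.0, 3.0] -0.129
[13.2, -15.4, 3.0] -0.129
[15.1, -13.6, 3.0] -0.129
[16.7, -11.5, 3.0] -0.129
[18.1, -9.2, 3.0] -0.129
[19.1, -6.8, 3.0] -0.129
[19.8, -4.3, 3.0] -0.129
```

Call:
drive_tool:
  moves:
    - [[0.75, -0.001, -0.02, 0, 0, 0, -0.13], [0.75, 0.001, -0.02, 0, 0, 0, -0.13], [0.75, 0.004, -0.02, 0.002, 0, 0, -0.13], [0.75, 0.006, -0.019, 0.002, 0, 0, -0.13], [0.75, 0.009, -0.018, 0.002, 0, 0, -0.13], [0.75, 0.011, -0.017, 0.002, 0, 0, -0.13], [0.75, 0.013, -0.015, 0.002, 0, 0, -0.13], [0.75, 0.015, -0.014, 0.002, 0, 0, -0.13], [0.75, 0.017, -0.011, 0.002, 0, 0, -0.13], [0.75, 0.018, -0.009, 0.002, 0, 0, -0.13], [0.75, 0.019, -0.007, 0, 0, 0, -0.13], [0.75, 0.02, -0.004, 0, 0, 0, -0.12], [0.75, 0, 0, 0, 0, 0, 0], [0.75, 0, 0, 0, 0, 0, 0]]

```text
clock: 11.85
position: [475.4, -188.5, 112.4]
ee_rot: [-0.597, 0.802, 0.011, -0.015]
contact_force: [0.5, 0.4, -0.7]
gripper_width: 64.1
```

```bash
python3 -c "
from h import *
st(); print(delta(484,-180,115,-110)); shot('wrist','w9')"
```

```text
t 11.85 pos [ 475.4 -188.5  112.4] psi -106.66 tilt [-0.037  0.001 -0.999] w 64.1 F [ 0.5  0.4 -0.7] M [ 0.1  -0.07  0.05] j [-0.06  0.33 -0.41  0.   -0.87 -0.23]
(array([-10.5,  -5.7,  -2.9]), array([ 0.0356, -0.0108,  0.0581]))
```

View pics/w9.png

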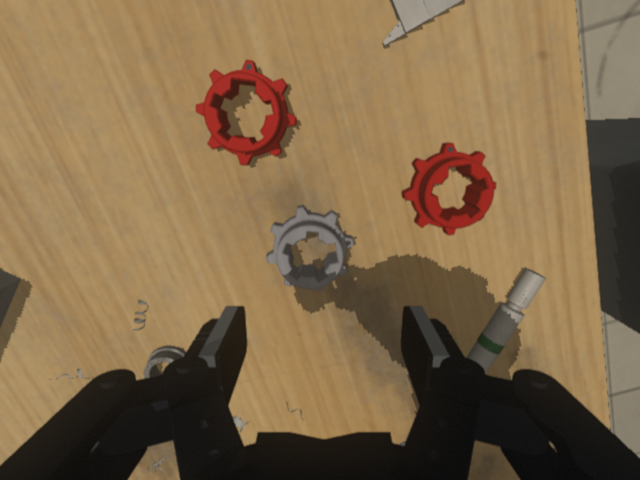

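```bash
python3 - <<'E'
from h import *
z=np.load('w9.npz'); x,y=482,-188
for i in range(4):
    q=collar(z,x,y,26); x,y=q[:2]
print(q)
a=rect(z,x,y,26,40,7.5,None); b=rect(z,x,y,10,40,7.5,None)
save(cv2.resize(np.hstack([a,b]),None,fx=.66,fy=.66,interpolation=3),'r9.png')
C=cloud(z['d'],z['T'],*z['k']); print(C[330,490],C[370,470])
E
```

```text
(481.7227783203125, -187.96820068359375, 22.30928611755371, np.int64(1827), np.float64(26.232722665906067), array([ 482.04562193, -188.89476767]))
[371.4406197  -89.26454026  12.92830298] [ 434.19806884 -188.82261165  167.27882319]
```

View pics/r9.png

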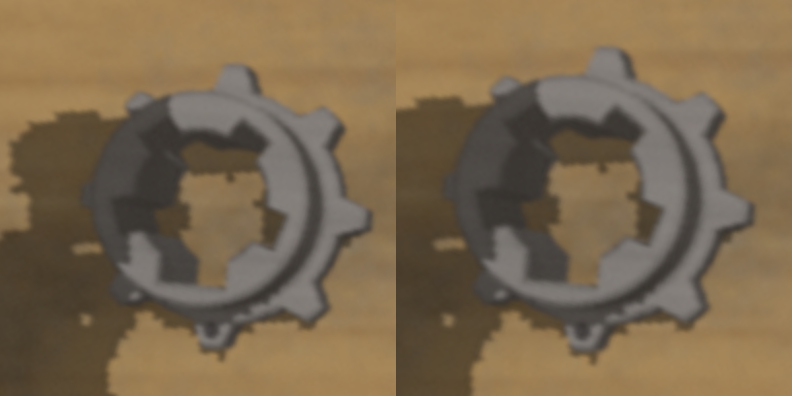

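The small grey cog's centre is at (481.7,-188.0). Its dimple sits on the bottom tooth, so its yaw is about 176°. It is steel grey, while the reds sit clear at (250,110) and (450,190). Going to grasp with ψ≈-107.

```bash
python3 -c "
from h import *
print(delta(481.8,-188.2,60,-107))"
```

```text
(array([-2.3, -8.1, 52.1]), array([ 0.0362, -0.0099,  0.0063]))
```

Call:
drive_tool:
  moves:
    - [[0.75, -0.001, -0.004, 0.01, 0.018, -0.005, 0.003], [0.75, -0.001, -0.003, 0.016, 0.018, -0.005, 0.003], [0.75, 0, 0, 0.015, 0, 0, 0], [0.75, 0, 0, 0.008, 0, 0, 0], [0.75, 0, 0, 0, 0, 0, 0]]

```text
clock: 12.4
position: [483.1, -184.7, 60.5]
ee_rot: [-0.595, 0.804, -0.0, 0.0]
contact_force: [0.4, 0.5, -0.1]
gripper_width: 64.2
```

```bash
python3 -c "
from h import *
st();print(delta(481.8,-188.2,10.5,-107))"
```

```text
t 12.4 pos [ 483.1 -184.7   60.5] psi -107.03 tilt [ 0.001  0.    -1.   ] w 64.2 F [ 0.4  0.5 -0.1] M [-0.01  0.03  0.07] j [-0.05  0.4  -0.47 -0.   -0.7  -0.25]
(array([ 3.7,  0.3, 50. ]), array([-0.0007,  0.0006, -0.0005]))
```

Call:
drive_tool:
  moves:
    - [[0.75, 0.003, 0, 0.01, 0, 0, 0], [0.75, 0.001, 0, 0.015, 0, 0, 0], [0.75, 0, 0, 0.012, 0, 0, 0], [0.75, 0, 0, 0.006, 0, 0, 0], [0.75, 0, 0, 0, 0, 0, 0]]

```text
clock: 12.9
position: [484.1, -188.3, 16.7]
ee_rot: [-0.595, 0.804, -0.002, 0.002]
contact_force: [-0.9, -0.0, 0.2]
gripper_width: 64.5
```

```bash
python3 -c "
from h import *
st();print(delta(481.8,-188.2,10.5,-107))"
```

```text
t 12.9 pos [ 484.1 -188.3   16.7] psi -106.98 tilt [ 0.005 -0.    -1.   ] w 64.5 F [-0.9 -0.   0.2] M [-0.02  0.01 -0.04] j [-0.06  0.47 -0.51 -0.   -0.59 -0.24]
(array([0.6, 2.2, 6.2]), array([-0.0051,  0.0014,  0.0003]))
```

Call:
drive_tool:
  moves:
    - [[0.75, 0, 0.002, 0.005, -0.005, 0.001, 0], [0.75, 0, 0, 0, 0, 0, 0], [0.3, 0, 0, 0, 0, 0, 0], [0.3, 0, 0, 0, 0, 0, 0], [0.3, 0, 0, 0, 0, 0, 0], [0.3, 0, 0, 0, 0, 0, 0], [0.3, 0, 0, 0, 0, 0, 0]]

```text
clock: 13.6
position: [483.2, -187.8, 13.2]
ee_rot: [-0.595, 0.804, -0.001, 0.001]
contact_force: [-0.4, -0.2, -1.7]
gripper_width: 41.6
```

```bash
python3 -c "
from h import *
st();shot('wrist','w10'); z=np.load('w10.npz'); rect(z,482,-188,26,40,7.5,'r10.png')"
```

```text
t 13.6 pos [ 483.2 -187.8   13.2] psi -106.98 tilt [ 0.003  0.    -1.   ] w 41.6 F [-0.4 -0.2 -1.7] M [ 0.01  0.01 -0.  ] j [-0.06  0.48 -0.51 -0.   -0.58 -0.24]
```

View pics/r10.png

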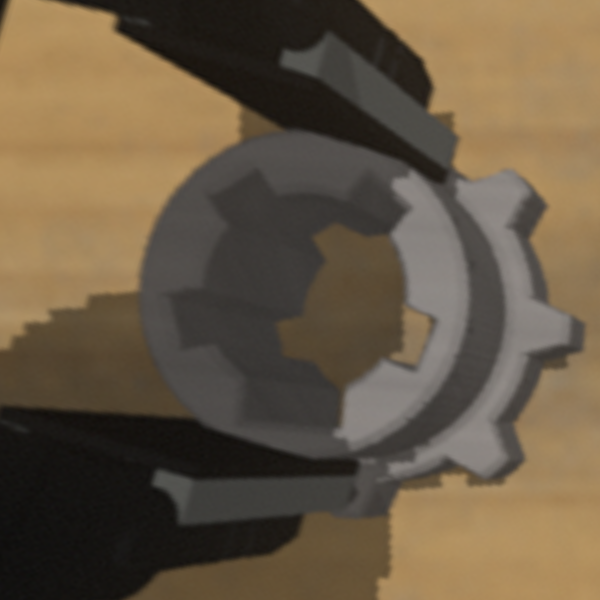

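Call:
drive_tool:
  moves:
    - [[0.3, 0, 0, -0.02, 0, 0, 0], [0.3, 0, 0, -0.04, 0, 0, 0], [0.3, 0, 0, -0.04, 0, 0, 0], [0.3, 0, 0, -0.04, 0, 0, 0], [0.3, 0, 0, -0.02, 0, 0, -0.07], [0.3, 0, 0, 0, 0, 0, -0.14], [0.3, 0, 0, 0, 0, 0, -0.14], [0.3, 0, 0, 0, 0, 0, -0.14], [0.3, 0, 0, 0, 0, 0, -0.14], [0.3, 0, 0, 0, 0, 0, -0.14], [0.3, 0, 0, 0, 0, 0, -0.14], [0.3, 0, 0, 0, 0, 0, -0.14], [0.3, 0, 0, 0, 0, 0, -0.14], [0.3, 0, 0, 0, 0, 0, -0.14], [0.3, 0, 0, 0, 0, 0, -0.14]]

```text
clock: 15.15
position: [478.2, -186.9, 176.7]
ee_rot: [0.986, -0.169, -0.003, -0.001]
contact_force: [-0.5, 0.4, -0.6]
gripper_width: 41.5
```

```bash
python3 -c "
from h import *
st();plan(547,-50,150,91,14)"
```

```text
t 15.15 pos [ 478.2 -186.9  176.7] psi -19.47 tilt [-0.005  0.004 -1.   ] w 41.5 F [-0.5  0.4 -0.6] M [-0.06  0.03  0.01] j [-0.06  0.25 -0.34 -0.   -0.99  1.29]
[1.4, -10.9, 1.9] -0.138
[2.9, -10.6, 1.9] -0.138
[4.3, -10.1, 1.9] -0.138
[5.6, -9.4, 1.9] -0.138
[6.9, -8.5, 1.9] -0.138
[8.0, -7.5, 1.9] -0.138
[8.9, -6.3, 1.9] -0.138
[9.7, -5.1, 1.9] -0.138
[10.3, -3.7, 1.9] -0.138
[10.7, -2.2, 1.9] -0.138
[10.9, -0.7, 1.9] -0.138
[10.9, 0.8, 1.9] -0.138
[10.7, 2.3, 1.9] -0.138
[10.3, 3.7, 1.9] -0.138
```

Call:
drive_tool:
  moves:
    - [[0.3, 0.001, -0.01, 0.001, 0, 0, -0.138], [0.3, 0.003, -0.01, 0.001, 0, 0, -0.138], [0.3, 0.004, -0.01, 0.001, 0, 0, -0.138], [0.3, 0.005, -0.009, 0.001, 0, 0, -0.138], [0.3, 0.007, -0.008, 0.001, 0, 0, -0.138], [0.3, 0.008, -0.007, 0.001, 0, 0, -0.138], [0.3, 0.009, -0.006, 0.001, 0, 0, -0.138], [0.3, 0.009, -0.005, 0.001, 0, 0, -0.138], [0.3, 0.01, -0.004, 0.001, 0, 0, -0.138], [0.3, 0.01, -0.002, 0, 0, 0, -0.138], [0.3, 0.01, -0.001, 0, 0, 0, -0.138], [0.3, 0.01, 0.001, 0, 0, 0, -0.138], [0.3, 0.01, 0.002, 0, 0, 0, -0.138], [0.3, 0.006, 0.002, 0, 0, 0, -0.1], [0.3, 0, 0, 0, 0, 0, 0], [0.3, 0, 0, 0, 0, 0, 0]]

```text
clock: 16.75
position: [532.4, -52.5, 161.6]
ee_rot: [0.686, 0.728, -0.003, -0.009]
contact_force: [-0.2, 0.4, -1.3]
gripper_width: 41.4
```

```bash
python3 -c "
from h import *
st(); shot('wrist','w11')"
```

```text
t 16.75 pos [532.4 -52.5 161.6] psi 93.4 tilt [-0.017  0.007 -1.   ] w 41.4 F [-0.2  0.4 -1.3] M [-0.03 -0.   -0.01] j [ 0.2   0.3  -0.3  -0.01 -0.98  3.01]
```

View pics/w11.png

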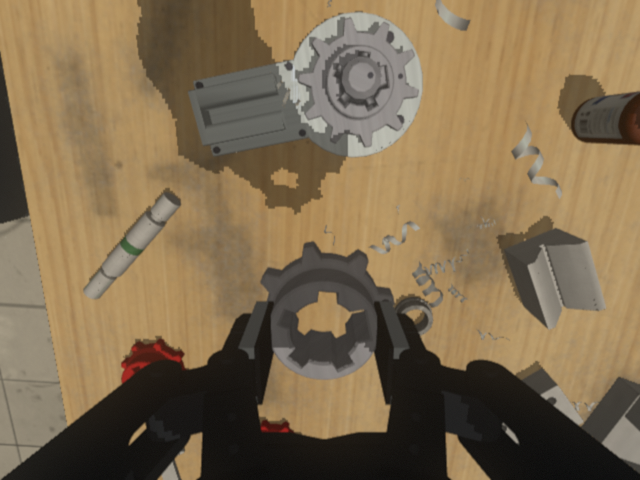

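The small cog is held, and the wrist view shows the arbor at (362,78) with the large cog on it. Measuring both the arbor and the held cog.

```bash
python3 - <<'E'
from h import *
z=np.load('w11.npz'); C=cloud(z['d'],z['T'],*z['k']).reshape(-1,3)
p=C[np.hypot(C[:,0]-547,C[:,1]-55)<45]
for lo,hi in((63,69),(40,44),(24,28.5)):
    q=p[(p[:,2]>lo)&(p[:,2]<hi)]; print(lo,hi,len(q),q.mean(0), cv2.minEnclosingCircle(q[:,:2].astype('f4')))
m=(np.hypot(C[:,0]-467,C[:,1]-35)<60)&(abs(C[:,2]-26)<2.5); q=C[m][:,:2]; print('holder',len(q),q.mean(0),cv2.minAreaRect(q.astype('f4')))
a=rect(z,547,55,66,40,7.5,None);b=rect(z,490,40,26,60,5,None)
save(cv2.resize(np.hstack([a,b]),None,fx=.66,fy=.66,interpolation=3),'r11.png')
print(delta(547,54.2,100,91.2))
# held cog tool-frame
s=arm.read_state(); m=R.from_quat(s['ee_rot']).as_matrix(); L=(C-s['position'])@m
h=L[(np.hypot(L[:,0],L[:,1])<40)&(L[:,2]>-25)&(L[:,2]<15)]
print(np.histogram(h[:,2],bins=range(-25,16,2)))
E
```

```text
63 69 1196 [546.4079537   54.72744507  65.58655547] ((546.4487915039062, 54.913639068603516), 11.575228691101074)
40 44 1905 [546.72356801  54.54238064  42.26056647] ((547.4874267578125, 54.90229034423828), 22.124483108520508)
24 28.5 5237 [546.60908794  55.03396635  26.42421644] ((547.4912109375, 55.02940368652344), 42.14902114868164)
holder 4273 [473.68591002  36.70864667] ((479.14385986328125, 37.7528076171875), (94.8656234741211, 38.153785705566406), 14.223782539367676)
(array([105.3,  22. ,  62. ]), array([-0.0171, -0.0075,  0.0385]))
(array([ 282,  279,  260,  267,  246, 3378, 1554,  621,  547,  488,  409,
        392,  392, 1689,  819,  360,  365,  337,   93,    0]), array([-25, -23, -21, -19, -17, -15, -13, -11,  -9,  -7,  -5,  -3,  -1,
         1,   3,   5,   7,   9,  11,  13,  15]))
```

View pics/r11.png

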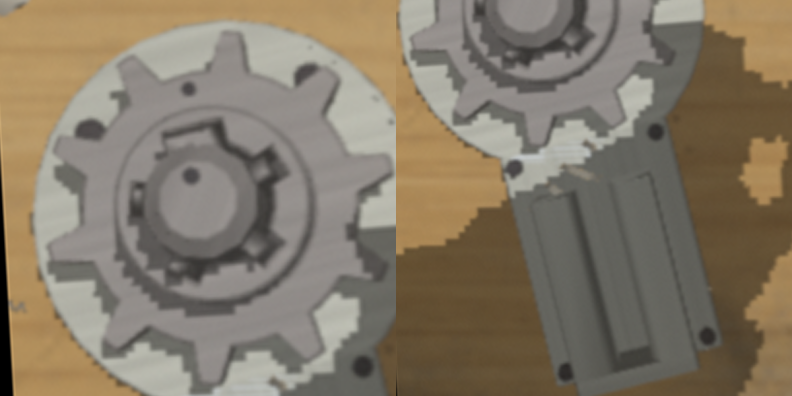

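Call:
drive_tool:
  moves:
    - [[0.3, 0.01, 0.002, 0, -0.009, -0.004, 0.01], [0.3, 0.02, 0.004, 0.005, -0.008, -0.003, 0.01], [0.3, 0.025, 0.005, 0.01, 0, 0, 0.01], [0.3, 0.025, 0.005, 0.012, 0, 0, 0.008], [0.3, 0.018, 0.003, 0.012, 0, 0, 0], [0.3, 0.005, 0.001, 0.008, 0, 0, 0], [0.3, 0, 0, 0, 0, 0, 0], [0.3, 0, 0, 0, 0, 0, 0]]

```text
clock: 17.6
position: [549.0, 50.2, 113.7]
ee_rot: [0.706, 0.708, 0.0, 0.0]
contact_force: [-0.5, -1.0, -1.4]
gripper_width: 41.5
```

```bash
python3 -c "
from h import *
st(); print(delta(546.6,54,90,91.2))"
```

```text
t 17.6 pos [549.   50.2 113.7] psi 90.18 tilt [ 0.001 -0.    -1.   ] w 41.5 F [-0.5 -1.  -1.4] M [ 0.    0.   -0.02] j [ 0.39  0.38 -0.33  0.   -0.86  2.76]
(array([ 3.8, -2.4, 23.7]), array([ 0.0012,  0.0002, -0.0179]))
```

Call:
drive_tool:
  moves:
    - [[0.3, 0.003, -0.002, 0.008, 0.001, 0, -0.018], [0.3, 0.001, -0.001, 0.008, 0, 0, 0], [0.3, 0, 0, 0.005, 0, 0, 0], [0.3, 0, 0, 0, 0, 0, 0]]

```text
clock: 18.0
position: [545.7, 52.2, 92.2]
ee_rot: [0.7, 0.714, 0.001, 0.0]
contact_force: [0.2, -0.3, -1.3]
gripper_width: 41.8
```

```bash
python3 -c "
from h import *
st(); print(delta(546.6,54,70,91.2)); shot('wrist','w12');z=np.load('w12.npz')
save(cv2.resize(z['im'][210:400,220:430],None,fx=2.8,fy=2.8,interpolation=2),'w12c.png')"
```

```text
t 18.0 pos [545.7  52.2  92.2] psi 91.07 tilt [ 0.002  0.    -1.   ] w 41.8 F [ 0.2 -0.3 -1.3] M [-0.01  0.04 -0.  ] j [ 0.39  0.4  -0.36  0.   -0.81  2.77]
(array([ 1.7,  0.9, 22.2]), array([ 0.0016, -0.0003, -0.0022]))
```

View pics/w12c.png

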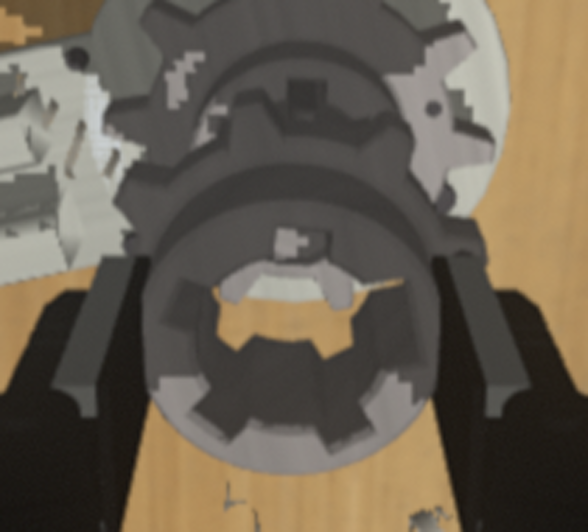

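Call:
drive_tool:
  moves:
    - [[0.3, 0.0015, 0.001, 0.004, 0.001, 0, -0.002], [0.3, 0, 0, 0.005, 0, 0, 0], [0.3, 0, 0, 0.004, 0, 0, 0], [0.3, 0, 0, 0, 0, 0, 0]]

```text
clock: 18.45
position: [547.6, 53.9, 78.9]
ee_rot: [0.7, 0.714, 0.001, 0.001]
contact_force: [0.6, 0.7, -2.8]
gripper_width: 41.5
```

```bash
python3 -c "
from h import *
st(); print(delta(546.6,54,70,91.2))"
```

```text
t 18.45 pos [547.6  53.9  78.9] psi 91.2 tilt [ 0.002  0.001 -1.   ] w 41.5 F [ 0.6  0.7 -2.8] M [-0.01  0.02  0.05] j [ 0.39  0.42 -0.37  0.   -0.78  2.77]
(array([ 0.1, -1. ,  8.9]), array([ 0.0023, -0.0007, -0.0001]))
```

Call:
drive_tool:
  moves:
    - [[0.3, 0, -0.001, 0.003, 0.001, 0, 0], [0.3, 0, 0, 0.004, 0, 0, 0], [0.3, 0, 0, 0.004, 0, 0, 0], [0.3, 0, 0, 0.002, 0, 0, 0]]

```text
clock: 18.85
position: [546.8, 54.1, 65.1]
ee_rot: [0.7, 0.715, 0.001, 0.0]
contact_force: [-0.5, -0.3, -0.9]
gripper_width: 41.2
```

```bash
python3 -c "
from h import *
st(); print(delta(546.6,54,55,91.2))"
```

```text
t 18.85 pos [546.8  54.1  65.1] psi 91.21 tilt [ 0.002  0.001 -1.   ] w 41.2 F [-0.5 -0.3 -0.9] M [-0.01  0.06  0.01] j [ 0.39  0.44 -0.39 -0.   -0.74  2.77]
(array([-0.1, -0.2, 10.1]), array([ 0.0019, -0.0008,  0.0001]))
```

Engaged again without force. Lowering onto the large cog's collar.

Call:
drive_tool:
  moves:
    - [[0.3, 0, 0, 0.004, 0, 0, 0], [0.3, 0, 0, 0.003, 0, 0, 0], [0.3, 0, 0, 0.002, 0, 0, 0], [0.3, 0, 0, 0.001, 0, 0, 0]]

```text
clock: 19.25
position: [546.9, 54.0, 54.8]
ee_rot: [0.699, 0.715, 0.001, 0.0]
contact_force: [-3.4, -0.1, 10.1]
gripper_width: 41.3
```

```bash
python3 -c "
from h import *
st()"
```

```text
t 19.25 pos [546.9  54.   54.8] psi 91.24 tilt [ 0.002  0.    -1.   ] w 41.3 F [-3.4 -0.1 10.1] M [ 0.2   1.22 -0.02] j [ 0.39  0.45 -0.4   0.   -0.72  2.77]
```

Call:
drive_tool:
  moves:
    - [[0.75, 0, 0, -0.0005, 0, 0, 0], [0.75, 0, 0, 0, 0, 0, 0], [0.75, 0, 0, 0, 0, 0, 0], [0.75, 0, 0, -0.02, 0, 0, 0], [0.75, 0, 0, -0.04, 0, 0, 0], [0.75, 0, 0, -0.04, 0, 0, 0], [0.75, 0, 0, -0.01, 0, 0, 0], [0.75, 0, 0, 0, 0, 0, 0]]

```text
clock: 20.05
position: [547.2, 53.9, 169.1]
ee_rot: [0.699, 0.715, 0.001, 0.001]
contact_force: [1.0, 0.1, -1.1]
gripper_width: 64.1
```

```bash
python3 -c "
from h import *
st(); shot('wrist','w13')
z=np.load('w13.npz'); C=cloud(z['d'],z['T'],*z['k']).reshape(-1,3)
p=C[np.hypot(C[:,0]-547,C[:,1]-55)<45]
h,e=np.histogram(p[:,2],bins=np.arange(0,72,2)); print([(int(a),int(b)) for a,b in zip(e,h) if b>100])
q=p[abs(p[:,2]-68)<2.5];print(cv2.minEnclosingCircle(q[:,:2].astype('f4')))
"
```

```text
t 20.05 pos [547.2  53.9 169.1] psi 91.25 tilt [ 0.002 -0.    -1.   ] w 64.1 F [ 1.   0.1 -1.1] M [-0.    0.03  0.02] j [ 0.39  0.31 -0.27  0.   -0.99  2.77]
[(4, 474), (6, 1555), (24, 575), (26, 1426), (50, 341), (52, 817), (54, 148), (56, 158), (58, 104), (60, 101), (62, 256), (64, 417), (66, 848), (68, 1082)]
((546.8854370117188, 54.143470764160156), 22.24238395690918)
```

View pics/w13.png

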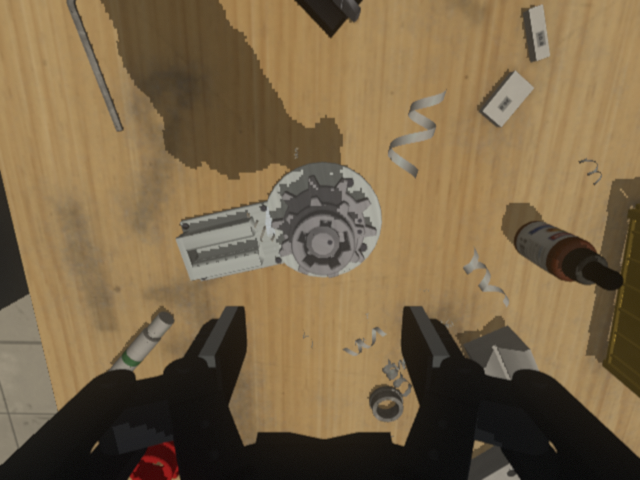

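Step 2 looks done: the small disc top reads z≈52, the collar top ≈68, centred at (546.9,54.1). Next, the blade pose from an earlier wrist frame.

```bash
python3 - <<'E'
from h import *
for n in('w6','w7','w8'):
    z=np.load(n+'.npz'); C=cloud(z['d'],z['T'],*z['k']).reshape(-1,3)
    q=C[(np.hypot(C[:,0]-540,C[:,1]-235)<70)&(C[:,2]>46)&(C[:,2]<56)]
    if len(q)>20: print(n,len(q),np.median(q[:,2]),cv2.minAreaRect(q[:,:2].astype('f4')))
z=np.load('scene0.npz'); C=cloud(z['d'],z['T'],*z['k']).reshape(-1,3)
q=C[(np.hypot(C[:,0]-540,C[:,1]-235)<70)&(C[:,2]>46)&(C[:,2]<56)];print(len(q),cv2.minAreaRect(q[:,:2].astype('f4')))
st()
E
```

```text
w6 1503 51.89695899380649 ((541.7310180664062, 228.2138214111328), (9.463770866394043, 45.06493377685547), 48.42777633666992)
w7 346 49.796642368462955 ((551.650146484375, 214.8568572998047), (7.986428737640381, 17.06782341003418), 77.04401397705078)
w8 1269 51.889051168921924 ((541.7235107421875, 228.54083251953125), (9.963531494140625, 44.381126403808594), 48.52496337890625)
69 ((540.5204467773438, 228.5841064453125), (7.131218910217285, 46.41862106323242), 47.411678314208984)
t 20.1 pos [547.1  53.8 168.5] psi 91.25 tilt [ 0.001 -0.001 -1.   ] w 64.1 F [ 0.1 -0.4 -0.8] M [ 0.06  0.01 -0.06] j [ 0.39  0.31 -0.27  0.   -0.99  2.77]
```

```bash
python3 - <<'E'
from h import *
z=np.load('side0.npz'); C=cloud(z['d'],z['T'],*z['k']); 
P=C[::6,::6].reshape(-1,3); q=P[(P[:,2]>80)&(np.hypot(P[:,0]-541,P[:,1]-228)<260)&(z['d'][::6,::6].ravel()>0)]
print(q.round(0)[:40].tolist())
plan(541,235,150,-41.6,17)
E
```

```text
[[729.0, 49.0, 94.0], [729.0, 51.0, 81.0]]
[10.7, -0.1, 1.1] 0.136
[10.5, -1.6, 1.1] 0.136
[10.2, -3.0, 1.1] 0.136
[9.7, -4.4, 1.1] 0.136
[9.0, -5.6, 1.1] 0.136
[8.2, -6.8, 1.1] 0.136
[7.2, -7.9, 1.1] 0.136
[6.1, -8.8, 1.1] 0.136
[4.8, -9.5, 1.1] 0.136
[3.5, -10.1, 1.1] 0.136
[2.1, -10.5, 1.1] 0.136
[0.6, -10.6, 1.1] 0.136
[-0.8, -10.6, 1.1] 0.136
[-2.3, -10.4, 1.1] 0.136
[-3.7, -10.0, 1.1] 0.136
[-5.0, -9.4, 1.1] 0.136
[-6.2, -8.7, 1.1] 0.136
```

Call:
drive_tool:
  moves:
    - [[0.6, 0.01, 0, 0, 0, 0, 0.136], [0.6, 0.01, -0.002, 0, 0, 0, 0.136], [0.6, 0.01, -0.003, 0, 0, 0, 0.136], [0.6, 0.01, -0.004, 0, 0, 0, 0.136], [0.6, 0.009, -0.006, 0, 0, 0, 0.136], [0.6, 0.008, -0.007, 0, 0, 0, 0.136], [0.6, 0.007, -0.008, 0, 0, 0, 0.136], [0.6, 0.006, -0.009, 0, 0, 0, 0.136], [0.6, 0.005, -0.009, 0, 0, 0, 0.136], [0.6, 0.003, -0.01, 0, 0, 0, 0.136], [0.6, 0.002, -0.01, 0.001, 0, 0, 0.136], [0.6, 0.001, -0.01, 0.002, 0, 0, 0.136], [0.6, -0.001, -0.01, 0.002, 0, 0, 0.136], [0.6, -0.002, -0.01, 0.002, 0, 0, 0.136], [0.6, -0.004, -0.01, 0.002, 0, 0, 0.136], [0.6, -0.005, -0.009, 0.002, 0, 0, 0.136], [0.6, -0.005, -0.008, 0, 0, 0, 0.13], [0.6, 0, 0, 0, 0, 0, 0], [0.6, 0, 0, 0, 0, 0, 0]]

```text
clock: 22.0
position: [529.8, 227.3, 116.2]
ee_rot: [0.918, -0.396, -0.021, 0.025]
contact_force: [-0.7, 0.2, -0.6]
gripper_width: 51.3
```

```bash
python3 - <<'E'
from h import *
st(); shot('wrist','w14')
z=np.load('w14.npz'); C=cloud(z['d'],z['T'],*z['k']).reshape(-1,3)
q=C[(np.hypot(C[:,0]-541,C[:,1]-228)<50)&(C[:,2]>46)&(C[:,2]<56)];print(len(q),np.median(q[:,2]),cv2.minAreaRect(q[:,:2].astype('f4')))
print(delta(541.7,228.4,80,-41.6))
E
```

```text
t 22.0 pos [529.8 227.3 116.2] psi -46.68 tilt [-0.059 -0.03  -0.998] w 51.3 F [-0.7  0.2 -0.6] M [ 0.06 -0.12  0.05] j [ 0.68  0.44 -0.21 -0.02 -0.98  0.09]
1015 52.352357922240685 ((541.748779296875, 228.60194396972656), (8.075916290283203, 44.37152862548828), 48.33030700683594)
(array([  8. , -11.8,  35.4]), array([ 0.0628,  0.0215, -0.0885]))
```

View pics/w14.png

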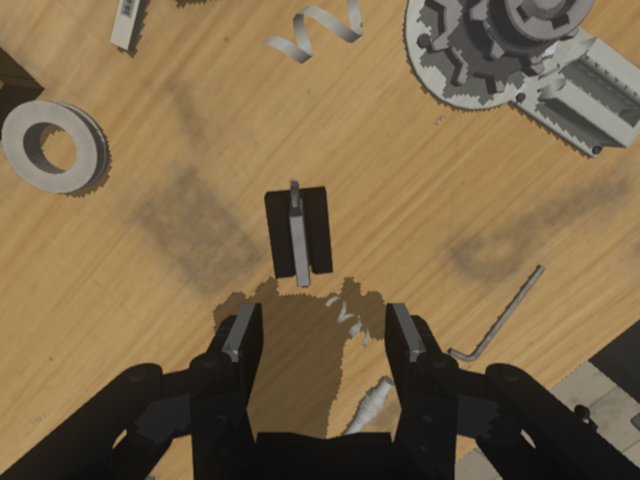

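The blade in its black rest is at (298,240), roughly along tool x. Depth gives centre (541.7,228.6) and axis at -41.7°.

Call:
drive_tool:
  moves:
    - [[0.6, 0.002, -0.003, 0.005, 0.03, 0.01, -0.045], [0.6, 0.003, -0.005, 0.01, 0.032, 0.011, -0.044], [0.6, 0.003, -0.003, 0.01, 0, 0, 0], [0.6, 0, 0, 0.005, 0, 0, 0], [0.6, 0, 0, 0, 0, 0, 0]]

```text
clock: 22.55
position: [542.6, 226.9, 83.4]
ee_rot: [0.936, -0.352, -0.001, 0.001]
contact_force: [-0.5, 0.0, 0.5]
gripper_width: 51.2
```

```bash
python3 - <<'E'
from h import *
st()
print(delta(541.7,228.6,60,-41.7))
E
```

```text
t 22.55 pos [542.6 226.9  83.4] psi -41.2 tilt [-0.002 -0.001 -1.   ] w 51.2 F [-0.5  0.   0.5] M [-0.09 -0.01 -0.  ] j [ 0.67  0.47 -0.27 -0.   -0.83  0.18]
(array([-1.8, -0.8, 23.4]), array([0.0019, 0.0007, 0.0088]))
```

Call:
drive_tool:
  moves:
    - [[0.6, -0.001, -0.001, 0.01, 0.002, 0, 0.009], [0.6, -0.001, 0, 0.015, 0, 0, 0], [0.6, 0, 0, 0.013, 0, 0, 0], [0.6, 0, 0, 0.007, 0, 0, 0], [0.6, 0, 0, 0, 0, 0, 0], [0.6, 0, 0, 0, 0, 0, 0]]

```text
clock: 23.15
position: [542.6, 229.6, 35.6]
ee_rot: [0.934, -0.357, -0.0, -0.0]
contact_force: [0.3, -0.4, -0.5]
gripper_width: 51.1
```

```bash
python3 - <<'E'
from h import *
st()
print(delta(541.7,228.6,32,-41.7))
E
```

```text
t 23.15 pos [542.6 229.6  35.6] psi -41.82 tilt [ 0.     0.001 -1.   ] w 51.1 F [ 0.3 -0.4 -0.5] M [-0.   -0.02  0.01] j [ 0.67  0.53 -0.31 -0.   -0.73  0.17]
(array([-0. ,  1.3,  3.5]), array([-0.0008,  0.0005, -0.0022]))
```

Call:
drive_tool:
  moves:
    - [[0.6, 0, 0.001, 0.002, 0, 0, 0], [0.4, 0, 0, 0, 0, 0, 0], [0, 0, 0, 0, 0, 0, 0], [0, 0, 0, 0, 0, 0, 0], [0, 0, 0, 0, 0, 0, 0], [0, 0, 0, 0, 0, 0, 0], [0, 0, 0, 0, 0, 0, 0], [0, 0, 0, 0, 0, 0, 0]]

```text
clock: 23.95
position: [542.7, 229.4, 35.2]
ee_rot: [0.934, -0.357, 0.001, -0.002]
contact_force: [-1.3, 0.2, -0.6]
gripper_width: 6.7
```

```bash
python3 - <<'E'
from h import *
st(); shot('wrist','w15')
z=np.load('w15.npz'); C=cloud(z['d'],z['T'],*z['k']).reshape(-1,3)
q=C[(np.hypot(C[:,0]-541,C[:,1]-228)<50)&(C[:,2]>49)&(C[:,2]<55)];print(len(q),np.median(q[:,2]),cv2.minAreaRect(q[:,:2].astype('f4')))
save(rect(z,541.7,228.6,52,45,6.6,None),'r15.png')
E
```

```text
t 23.95 pos [542.7 229.4  35.2] psi -41.82 tilt [ 0.003  0.003 -1.   ] w 6.7 F [-1.3  0.2 -0.6] M [-0.04  0.06 -0.  ] j [ 0.67  0.53 -0.31 -0.   -0.72  0.17]
2355 52.42839341190023 ((542.8570556640625, 228.7480926513672), (33.76560974121094, 37.458953857421875), 7.229994297027588)
```

View pics/w15.png

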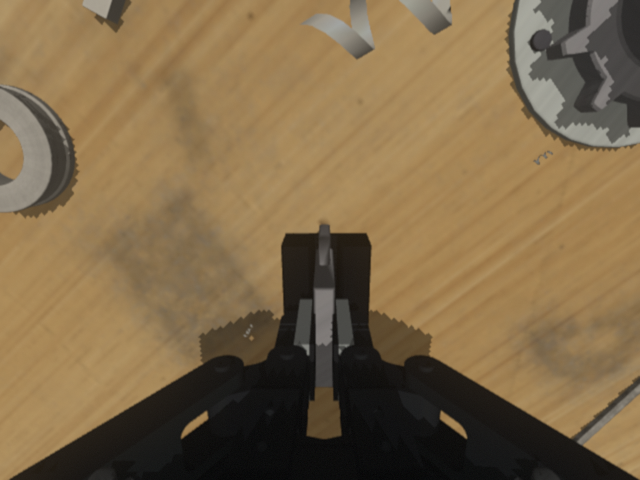

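View pics/r15.png

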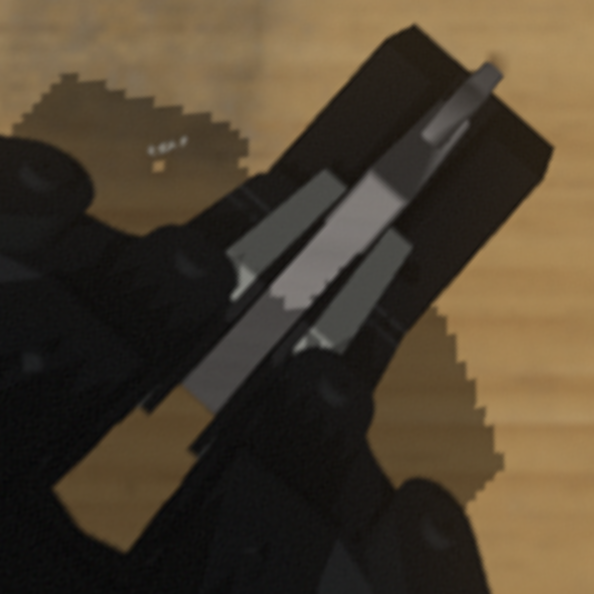

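The blade is gripped centrally: the top-edge ends at rect (390,185) and (198,398) give centre (542.6,229.1), which is the TCP within 0.5 mm. Lifting.

Call:
drive_tool:
  moves:
    - [[0, 0, 0, -0.006, 0, 0, 0], [0, 0, 0, -0.012, 0, 0, 0], [0, 0, 0, -0.02, 0, 0, 0], [0, 0, 0, -0.035, 0, 0, 0], [0, 0, 0, -0.035, 0, 0, 0], [0, 0, 0, -0.015, 0, 0, 0], [0, 0, 0, 0, 0, 0, 0]]

```text
clock: 24.7
position: [542.0, 228.4, 166.5]
ee_rot: [0.934, -0.357, 0.001, -0.002]
contact_force: [-0.0, -0.0, -1.3]
gripper_width: 6.4
```

```bash
python3 - <<'E'
from h import *
st(); plan(477,37.3,150,14.2,14)
E
```

```text
t 24.7 pos [542.  228.4 166.5] psi -41.84 tilt [ 0.003  0.002 -1.   ] w 6.4 F [-0.  -0.  -1.3] M [ 0.02  0.01 -0.04] j [ 0.67  0.37 -0.18 -0.   -1.01  0.17]
[5.6, 13.3, 1.2] -0.07
[4.7, 13.6, 1.2] -0.07
[3.7, 13.9, 1.2] -0.07
[2.8, 14.2, 1.2] -0.07
[1.8, 14.3, 1.2] -0.07
[0.8, 14.4, 1.2] -0.07
[-0.2, 14.4, 1.2] -0.07
[-1.2, 14.4, 1.2] -0.07
[-2.2, 14.2, 1.2] -0.07
[-3.2, 14.1, 1.2] -0.07
[-4.2, 13.8, 1.2] -0.07
[-5.2, 13.5, 1.2] -0.07
[-6.1, 13.1, 1.2] -0.07
[-7.0, 12.6, 1.2] -0.07
```

Call:
drive_tool:
  moves:
    - [[0, 0.003, 0.007, 0, 0, 0, -0.04], [0, 0.005, 0.014, 0, 0, 0, -0.07], [0, 0.004, 0.014, 0, 0, 0, -0.07], [0, 0.003, 0.014, 0, 0, 0, -0.07], [0, 0.002, 0.014, 0, 0, 0, -0.07], [0, 0.001, 0.014, 0, 0, 0, -0.07], [0, 0, 0.014, 0, 0, 0, -0.07], [0, -0.001, 0.014, 0, 0, 0, -0.07], [0, -0.002, 0.014, 0, 0, 0, -0.07], [0, -0.003, 0.014, 0, 0, 0, -0.07], [0, -0.004, 0.014, 0, 0, 0, -0.07], [0, -0.005, 0.014, 0, 0, 0, -0.07], [0, -0.006, 0.013, 0, 0, 0, -0.07], [0, -0.006, 0.01, 0, 0, 0, -0.06], [0, 0, 0, 0, 0, 0, 0], [0, 0, 0, 0, 0, 0, 0]]

```text
clock: 26.3
position: [468.1, 36.9, 157.3]
ee_rot: [0.992, 0.122, -0.008, 0.0]
contact_force: [-0.2, 0.3, -1.2]
gripper_width: 6.4
```

```bash
python3 - <<'E'
from h import *
st(); print(delta(477,37.3,100,14.2)); shot('wrist','w16')
E
```

```text
t 26.3 pos [468.1  36.9 157.3] psi 14.02 tilt [-0.017 -0.002 -1.   ] w 6.4 F [-0.2  0.3 -1.2] M [ 0.02 -0.02 -0.02] j [ 0.42  0.2  -0.46 -0.01 -0.93  1.4 ]
(array([ 9.7,  1.9, 57.1]), array([-0.0019,  0.0168, -0.0031]))
```

View pics/w16.png

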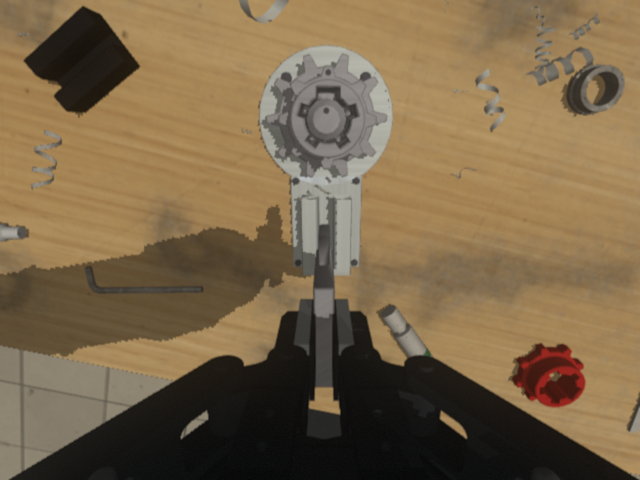

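The wrist view shows the arbor ahead at (327,120), the holder slot running down from (326,190), and the held blade in line above it. I'll measure from this yaw.

```bash
python3 - <<'E'
from h import *
z=np.load('w16.npz'); C=cloud(z['d'],z['T'],*z['k']).reshape(-1,3)
p=C[np.hypot(C[:,0]-547,C[:,1]-55)<45]
for lo,hi in((66.5,70),(24,28.5)):
    q=p[(p[:,2]>lo)&(p[:,2]<hi)]; print(lo,hi,len(q), cv2.minEnclosingCircle(q[:,:2].astype('f4')))
h=C[(abs(C[:,2]-26)<1.5)&(np.hypot(C[:,0]-477,C[:,1]-37)<60)]
a=np.radians(14.2); r=h[:,:2]-[546.8,55]; L=np.c_[r@[np.cos(a),np.sin(a)],r@[-np.sin(a),np.cos(a)]]
for x in range(-110,-48,6):
    s=L[abs(L[:,0]-x)<3][:,1]; s=s[abs(s)<25]
    if len(s)>5: print(x,len(s),s.min().round(1),[v.round(1) for v in (s[s<0].max() if (s<0).any() else np.nan, s[s>0].min() if (s>0).any() else np.nan)],s.max().round(1))
save(rect(z,490,40,26,55,7,None),'r16.png')
E
```

```text
66.5 70 2620 ((546.6416625976562, 54.187320709228516), 22.01067352294922)
24 28.5 2713 ((547.2453002929688, 54.97084426879883), 42.031524658203125)
-110 183 -19.0 [np.float64(-6.4), np.float64(9.3)] 18.9
-104 184 -18.9 [np.float64(-7.1), np.float64(8.4)] 18.8
-98 210 -18.8 [np.float64(-7.1), np.float64(7.6)] 18.6
-92 207 -18.7 [np.float64(-6.3), np.float64(7.6)] 18.5
-86 211 -18.5 [np.float64(-7.0), np.float64(6.8)] 18.4
-80 209 -18.4 [np.float64(-6.2), np.float64(7.5)] 19.0
-74 223 -18.2 [np.float64(-6.9), np.float64(5.9)] 18.9
-68 221 -19.0 [np.float64(-6.9), np.float64(6.6)] 18.8
-62 233 -18.9 [np.float64(-6.1), np.float64(6.6)] 18.5
-56 120 -18.8 [np.float64(-6.8), np.float64(7.3)] 18.5
```

View pics/r16.png

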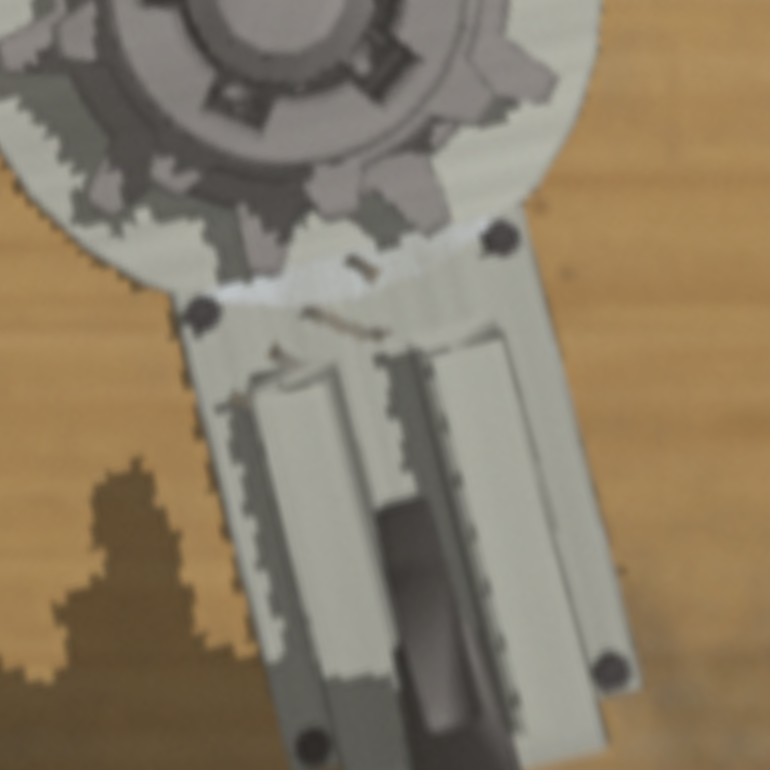

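Call:
drive_tool:
  moves:
    - [[0, 0.005, 0.001, 0.008, -0.002, 0.017, -0.003], [0, 0.004, 0.001, 0.015, 0, 0, 0], [0, 0, 0, 0.015, 0, 0, 0], [0, 0, 0, 0.008, 0, 0, 0], [0, 0, 0, 0, 0, 0, 0], [0, 0, 0, 0, 0, 0, 0]]

```text
clock: 26.95
position: [479.6, 40.5, 110.0]
ee_rot: [0.992, 0.124, 0.002, -0.0]
contact_force: [0.1, 0.2, -1.5]
gripper_width: 6.4
```

```bash
python3 - <<'E'
from h import *
st(); print(delta(477,37.3,75,14.2))
E
```

```text
t 26.95 pos [479.6  40.5 110. ] psi 14.19 tilt [ 0.003  0.001 -1.   ] w 6.4 F [ 0.1  0.2 -1.5] M [-0.   -0.05 -0.02] j [ 0.42  0.27 -0.51  0.   -0.79  1.39]
(array([-3.5,  2.5, 35. ]), array([ 0.0001, -0.0031, -0.0001]))
```

Call:
drive_tool:
  moves:
    - [[0, -0.003, 0.002, 0.005, 0, -0.003, 0], [0, 0, 0, 0.01, 0, 0, 0], [0, 0, 0, 0.01, 0, 0, 0], [0, 0, 0, 0.004, 0, 0, 0], [0, 0, 0, 0, 0, 0, 0]]

```text
clock: 27.45
position: [477.9, 38.1, 79.9]
ee_rot: [0.992, 0.124, 0.001, -0.0]
contact_force: [-0.8, -0.2, -2.0]
gripper_width: 6.2
```

```bash
python3 - <<'E'
from h import *
st(); print(delta(477,37.3,60,14.2)); shot('wrist','w17')
z=np.load('w17.npz'); save(cv2.resize(z['im'][100:400,200:440],None,fx=2,fy=2,interpolation=2),'w17c.png')
E
```

```text
t 27.45 pos [477.9  38.1  79.9] psi 14.19 tilt [ 0.003  0.001 -1.   ] w 6.2 F [-0.8 -0.2 -2. ] M [ 0.01 -0.01 -0.01] j [ 0.42  0.32 -0.54  0.   -0.71  1.4 ]
(array([-1.1,  0.5, 19.9]), array([-0.0002, -0.0028, -0.0002]))
```

View pics/w17c.png

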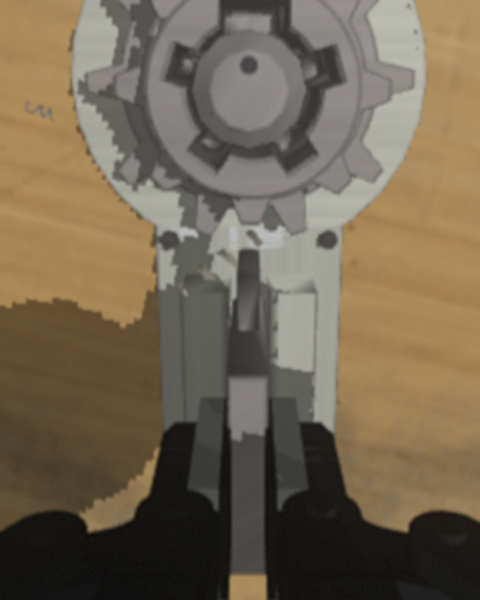

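Well aligned with the slot and the tooth gap. Lowering.

Call:
drive_tool:
  moves:
    - [[0, -0.001, 0.0005, 0.005, 0, -0.003, 0], [0, 0, 0, 0.007, 0, 0, 0], [0, 0, 0, 0.006, 0, 0, 0], [0, 0, 0, 0.003, 0, 0, 0], [0, 0, 0, 0, 0, 0, 0]]

```text
clock: 28.0
position: [477.5, 37.4, 57.6]
ee_rot: [0.992, 0.124, 0.0, -0.0]
contact_force: [0.6, -0.2, -1.3]
gripper_width: 6.4
```

```bash
python3 - <<'E'
from h import *
st(); print(delta(477,37.3,38,14.2))
E
```

```text
t 28.0 pos [477.5  37.4  57.6] psi 14.19 tilt [ 0.001  0.    -1.   ] w 6.4 F [ 0.6 -0.2 -1.3] M [-0.03  0.04  0.02] j [ 0.42  0.35 -0.57 -0.   -0.65  1.4 ]
(array([-0.6,  0. , 19.6]), array([-0.0003, -0.0008, -0.0001]))
```

Call:
drive_tool:
  moves:
    - [[0, -0.0005, 0, 0.004, 0, 0, 0], [0, 0, 0, 0.005, 0, 0, 0], [0, 0, 0, 0.004, 0, 0, 0], [0, 0, 0, 0.002, 0, 0, 0]]

```text
clock: 28.4
position: [477.6, 37.5, 41.8]
ee_rot: [0.992, 0.124, 0.001, -0.0]
contact_force: [-0.5, 0.9, -1.2]
gripper_width: 6.6
```

```bash
python3 - <<'E'
from h import *
st(); print(delta(477,37.3,37,14.2))
E
```

```text
t 28.4 pos [477.6  37.5  41.8] psi 14.21 tilt [ 0.002  0.001 -1.   ] w 6.6 F [-0.5  0.9 -1.2] M [-0.02  0.01 -0.01] j [ 0.42  0.38 -0.58 -0.   -0.61  1.4 ]
(array([-0.6,  0.1,  4.8]), array([-0.0004, -0.0021,  0.0001]))
```

Call:
drive_tool:
  moves:
    - [[0, 0, 0, 0.003, 0, 0, 0], [0, 0, 0, 0.002, 0, 0, 0], [0, 0, 0, 0.001, 0, 0, 0]]

```text
clock: 28.7
position: [477.7, 37.5, 37.0]
ee_rot: [0.992, 0.124, 0.001, 0.0]
contact_force: [-4.8, 0.6, 13.2]
gripper_width: 6.7
```

```bash
python3 -c "
from h import *
st()"
```

```text
t 28.7 pos [477.7  37.5  37. ] psi 14.28 tilt [ 0.001 -0.    -1.   ] w 6.7 F [-4.8  0.6 13.2] M [ 0.37  1.55 -0.  ] j [ 0.42  0.39 -0.59  0.   -0.6   1.4 ]
```

On the floor at TCP z 37.0 (expected 37.2), with 13 N of contact. Releasing.

Call:
drive_tool:
  moves:
    - [[0.4, 0, 0, -0.0005, 0, 0, 0], [0.4, 0, 0, 0, 0, 0, 0], [0.4, 0, 0, 0, 0, 0, 0], [0.4, 0, 0, 0, 0, 0, 0], [0.4, 0, 0, -0.015, 0, 0, 0], [0.4, 0, 0, -0.03, 0, 0, 0], [0.4, 0, 0, -0.04, 0, 0, 0], [0.4, 0, 0, -0.03, 0, 0, 0], [0.4, 0, 0, -0.01, 0, 0, 0], [0.4, 0, 0, 0, 0, 0, 0]]

```text
clock: 29.7
position: [477.4, 37.3, 165.7]
ee_rot: [0.992, 0.124, -0.001, 0.001]
contact_force: [0.7, 0.0, 0.0]
gripper_width: 34.1
```

```bash
python3 - <<'E'
from h import *
st(); shot('wrist','w18');shot('side','s18')
z=np.load('w18.npz'); C=cloud(z['d'],z['T'],*z['k']).reshape(-1,3)
p=C[np.hypot(C[:,0]-547,C[:,1]-55)<45]
for lo,hi in((66.5,70),(24,28.5)):
    q=p[(p[:,2]>lo)&(p[:,2]<hi)]; print(lo,hi,len(q), np.median(q[:,2]),cv2.minEnclosingCircle(q[:,:2].astype('f4')))
q=C[(np.hypot(C[:,0]-477,C[:,1]-37)<40)&(C[:,2]>50)&(C[:,2]<60)]; print('blade',len(q),np.median(q[:,2]),cv2.minAreaRect(q[:,:2].astype('f4')))
save(cv2.resize(np.load('s18.npz')['im'][180:380,230:470],None,fx=3,fy=3,interpolation=2),'s18c.png')
E
```

```text
t 29.7 pos [477.4  37.3 165.7] psi 14.28 tilt [-0.001 -0.001 -1.   ] w 34.1 F [0.7 0.  0. ] M [ 0.03 -0.04 -0.02] j [ 0.42  0.2  -0.44  0.   -0.93  1.4 ]
66.5 70 2320 68.18890372605107 ((546.591552734375, 54.220802307128906), 22.0355224609375)
24 28.5 2474 26.452825853764693 ((546.21484375, 54.2984733581543), 43.054527282714844)
blade 705 54.39939517314309 ((477.1200866699219, 36.891815185546875), (44.68546676635742, 7.993930816650391), 14.49614429473877)
```

View pics/w18.png

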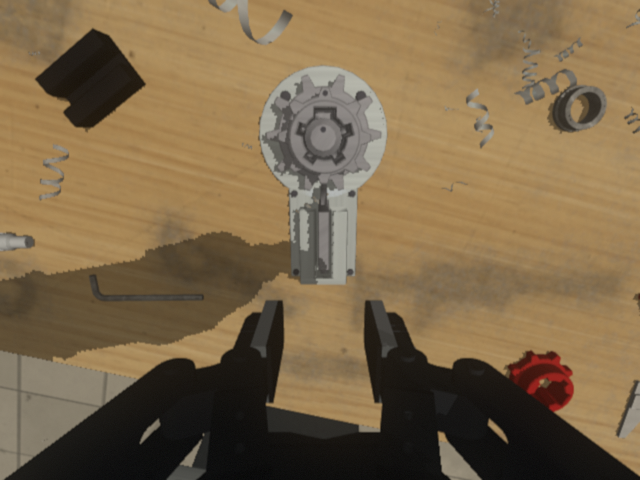

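View pics/s18c.png

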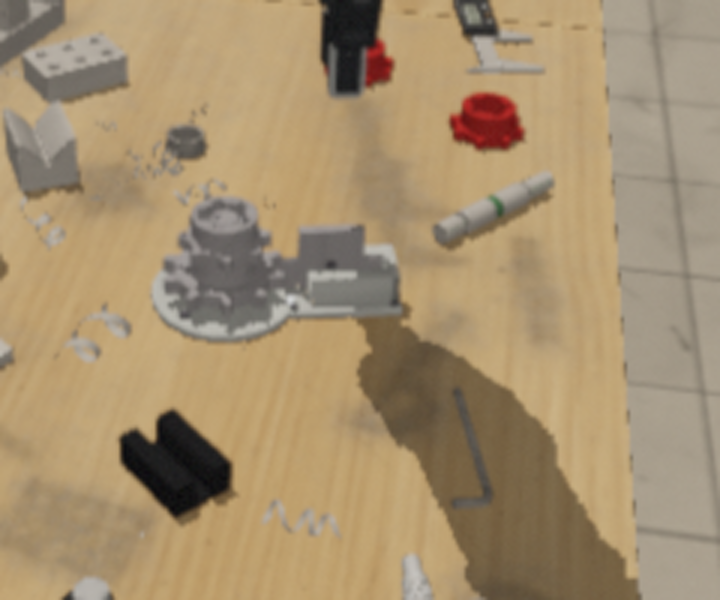

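Blade top reads z 54.4 (54 is seated), centre (477.1,36.9), axis 14.5°. Both cogs are home, the bystanders are undisturbed, and the gripper is clear. Handing in.

```bash
python3 -c "
from h import *
print(arm.job_done()); st()"
```

```text
the job is handed in; nothing more can be done
None
the job is handed in; nothing more can be done
```

I loaded the large cog and then the small cog onto the arbor, slid the blade into the holder slot, and handed the job in at about 30 s of the 72 s limit. The hand-in gave no verdict.

**Last checks (wrist camera depth):**

| Part | Height reading | Expected | Position |
|---|---|---|---|
| Large cog | disc top 26.5 mm | 26 mm | about 1 mm from the arbor axis |
| Small cog | collar top 68.2 mm | 68 mm | about 1 mm from the arbor axis |
| Blade | top 54.4 mm | 54 mm | within 0.5 mm of the slot point, axis 14.5° against the slot's 14.2° |

- **Fit:** both cogs went past the spline tops without force, so the wide grooves sit on the master spline. The blade's inner nose stands in a tooth gap of the large cog.
- **Forces:** contact on seating was about 9–13 N each time, well under the limits.
- **Surroundings:** in the last pictures the bystanders and red look-alikes appear untouched, and the gripper was about 100 mm clear above the parts.
- **Disagreement:** the last large-cog circle fit gave a radius of 43.1 mm instead of 42, because part of the cog was hidden in that view. Earlier fits gave 42.0–42.1 mm. No check failed.

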